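# Lock a trailer coupler onto the ball of its bench stand

### The arm

A 6-joint arm with a two-finger parallel gripper is mounted at the origin on a cart in front of the work surface, level with it; the furniture and walls round the work are solid. World frame = base frame: x ahead of the robot, y to its left, z up, the work surface at z = 0. Lengths are in mm, angles in rad, forces in N, time in s.
With the tool pointing down it reaches from about 350 to 875 mm from the base axis. Payload 4.2 kg.
Tool frame: the origin (TCP) lies midway between the tips of the shut fingers; the grasp point (between the pads) lies 19 mm behind it (arm.grasp_offset is the distance from the TCP to the grasp point, in mm); z points along the fingers, y is the direction in which the jaws open and shut (so a half turn about z gives the same grasp; the last joint's range is limited). The gripper opens to 85 mm and grips with 20 to 120 N. Pads are 22 mm wide; open, the fingers measure 114 mm over their backs; the gripper's body (76 mm by 85 mm) begins 54 mm behind the grasp point. The pads swing forward as they close: fully open they stand 13 mm farther back than shut.
Start: joints at [1.534, 0.385, 0.008, 0, -1.194, -0.259], TCP at [182.158, 597.844, 231.312] pointing down, gripper open.
Joint ranges: [-3.14, 3.14], [-1.21, 2.06], [-1.07, 1.41], [-3.16, 2.05], [-2.99, -0.16], [-3.1, 3.1]. Speed limits (rad/s): [2.79, 2.79, 3.14, 3.14, 3.14, 3.14].

### API

Orientations are given as a unit quaternion [x, y, z, w].
In Python, from bench import arm gives the robot as it stands.
- The arm moves only by the tool move_arm, never from a script. Its argument "moves" is a list of rows, each an object with "gripper": the gripper's target within -1 to 1 (fully open at 1, half-way at 0, shut at -1); "xyz": the shift along the tool's x, y, z in cm, a list of three; "angular": the turn, a rotation vector about the tool's x, y, z in rad, a list of three. In form: [{"gripper": gripper, "xyz": [dx, dy, dz], "angular": [wx, wy, wz]}, ...]. A call has 1 to 10 rows; each row is the pose to reach, as a shift and turn from the pose commanded when the call began, along the tool's axes at that moment; what a row does not reach only later rows make up. A row lasts 1/8 s, in which the tool goes at most 62.5 mm and 10.7 degrees, less where a joint would pass 70% of its speed; a pose out of reach is approached as far as the arm can. A call with a gripper value outside its range is refused whole. The fingers move at their own pace and stop on an object; the grip force is fixed at half the most. Time passes only in rows, so rows that repeat a pose let the fingers close. It gives the time, the measured TCP pose, the force and the opening at its end, in the units of the state.
- arm.read_state(): the state, without advancing time (a new reading comes with each control period).
- arm.get_image(name): name is "side" or "top"; returns (picture, depth): 400x640x3 uint8, blue, green, red; 400x640 float32, mm along the optical axis (not along the pixel's ray), 0 where there is no reading.
- arm.get_calibration(name): a dict with "camera_matrix" (3x3 intrinsics, pixels), "R" (3x3) and "t" (3): a world point X has camera coordinates R X + t. Camera axes: x right, y down, z forward; pixel columns grow to the right and rows downward; lengths in mm; the calibration is good to about 2 mm. A picture is of the moment at which its call begins. get_calibration takes no time and is no camera call.
- arm.job_done(): hands the job in, once; it reports no verdict.
The state is a dict: "clock": time; "joints": joint angles; "joint_vel": joint speeds; "joint_efforts": joint torques, N m; "position": TCP position; "ee_rot": TCP orientation; "contact_force": force on the tool from outside, world axes, zero at the start; "wrist_torque": the same for the moment, N m; "gripper_width": finger opening in mm.
Only numpy, scipy, OpenCV 4.12 (cv2) and the standard library are available. Lean on these libraries where they do the work, as an engineer would, in place of code of your own. Each camera call takes 0.05 s, during which the arm holds its last target. There are 200 camera calls.

### The job

The overhauled trailer coupler lies on the cart with its handle shut; lock it onto the ball of its bench stand, ready for its latch to be adjusted. Raise the handle fully so that the hook swings clear, lower the coupler over the ball with its tube in the forked rest, push its head down by feel until the ball is home past the sprung pads in the socket, then press the handle right down and let go. Never force or drop the coupler onto the stand, and leave everything else on the cart as it lies.

Things in the scene. Friction and masses are not known exactly. Their poses are not given: they have to be found in the camera images.
- coupler: Loose trailer coupler, 0.9 to 1.1 kg: plated head with a round dome over the ball socket, bolted to a dark square tube. 256 long, head 53 wide (72 over its round side pad housings). Origin: on the flat underside below the socket centre; x runs back along the tube, z up. Dome: flat top 47 across at z 55. Tube x 80 to 229, 44 wide, z 0 to 44; grip it near x 138. Centre of mass about x 108.
- socket (a point): Centre of the coupler's ball socket, 30 above the underside, same axes as the coupler. Bore 43 wide, mouth at z -8, roof at z +20 for the 40 ball. Two sprung side pads stop the ball about 13 short of home; the coupler's weight is not enough: a push of about 7 to 12 N on the dome gets past them, easing towards home, then the roof stops it hard. Home = socket centre on ball centre.
- dome: Top of the coupler's dome, one with the head: flat outside (47 across, 55 above the underside), and inside the roof of the socket, which bears on the top of the ball when the ball is home. The place to push the head down. The raised handle leans back clear of it. Same origin and axes as the coupler.
- handle (a joint): Handle and hook, one piece on a cross pin 31 behind, 10 above the socket centre. 0 = shut: handle lies back over the tube, hook under the ball. 0.85 rad = fully raised (up and forward), leaning back at 58 deg, hook clear of the mouth. Stays where left; clicks past a sprung catch near 0.2 rad. 2 to 6 N at the grip moves it. With the ball not home the hook jams on it 0.05 to 0.15 rad short of shut.
- grip (a point): Middle of the handle's round black grip, 18 thick, 64 long, good to pinch from the sides from above. Shut: 119 behind and 40 above the socket centre, 17 clear above the tube. From the pin it is 93 away, 0.334 rad above the coupler's x when shut; the grip's own axis rises 0.161 rad towards its end. Turns with the handle.
- tail (a point): Point on the underside of the coupler's tube, 185 behind the socket; lies on the rest's pad when the coupler is on the stand. Same axes as the coupler.
- stand: Fixed bench stand: grey base plate 282 x 100 x 12, riser with the ball in front, forked rest behind. Origin on the cart top straight below the ball; x runs from the ball to the rest, z up. The rest's pad is at x 185, z 83, 34 long; its cheeks stand 53 apart, flared on top, up to z 124. The coupler's x goes along the stand's x; it may tilt up to 6 deg, by the ball's height.
- ball_foot (a point): Fixed point on the ball's axis at the top of the shank nut, 70 above the cart, same axes as the stand. The bright ball is 40 across; its centre stands 35 to 59 above this point, by how far its threaded shank happens to be screwed out: not measured, find it by feel.
- grease_tub: Bystander: round tub of grease, 70 wide, 64 tall; origin under its centre.
- magnet_dish: Bystander: round steel parts dish, 69 wide, 19 tall; origin under its centre.
- soft_mallet: Bystander: small mallet with a wooden handle, 214 long, 33 tall; origin under its centre.
- shop_mug: Bystander: mug, 88 tall; origin under its centre.
- bench_wrench_4: Bystander: combination wrench, 162 long, 8 tall; origin under its centre.
- caliper: Bystander: digital caliper, 230 long, 12 tall; origin under its centre.
- masking_tape: Bystander: roll of masking tape lying flat, 70 wide, 24 tall; origin under its centre.

How it is judged:
By the outcome, as a careful person would: the job done as asked, in the order asked, and still so for the second after the job is handed in, with the robot touching nothing.
It also fails if it takes over 72 s, if anything falls off the work surface, if the arm or the gripper's body presses on something with over 40 N, if the wrist force passes 120 N, or if a joint passes its speed limit or range.

## Working session

There is one attempt and no reset: what is moved stays moved. The work goes in short steps, Python scripts to look and compute and a tool call to move; the robot and the scene stay as the last step left them, time stands still between calls to the robot, and variables do not carry over. Pictures are saved under pics/ and viewed, about 8 in all and at most 12, crops included, and the job is handed in when it is done.

Besides the shell and the picture viewer there is one more tool, called after ">>>" as name(argument=value, ...) on one line, values as JSON. move_arm: Moves the arm, as the interface text tells. Its arguments: {"type":"object","properties":{"moves":{"type":"array","items":{"type":"object","properties":{"gripper":{"type":"number"},"xyz":{"type":"array","items":{"type":"number"}},"angular":{"type":"array","items":{"type":"number"}}}}}},"required":["moves"]}

```bash
mkdir -p pics; ls
python3 - <<'E'
from bench import arm
import cv2,numpy as np
for n in("top","side"):
    p,d=arm.get_image(n); cv2.imwrite(f"pics/{n}0.png",p); np.save(f"{n}0.npy",d)
    c=arm.get_calibration(n); print(n,c["camera_matrix"].tolist(),np.round(c["R"],3).tolist(),c["t"], -np.array(c["R"]).T@c["t"])
print(arm.read_state())
E
```

```text
pics
top [[481.01926153945675, 0.0, 315.08443207826053], [0.0, 481.01926153945675, 194.36971614086482], [0.0, 0.0, 1.0]] [[-0.021, -1.0, 0.012], [-0.993, 0.019, -0.114], [0.113, -0.014, -0.993]] [  11.8079259   568.74531214 1487.80816314] [ 396.38070055   21.55148378 1542.59575433]
side [[386.8476929574736, 0.0, 313.8979988995125], [0.0, 386.8476929574736, 199.1801097059469], [0.0, 0.0, 1.0]] [[0.845, -0.535, 0.017], [-0.338, -0.558, -0.758], [0.415, 0.634, -0.653]] [-456.09225663  243.13636044  716.97461934] [ 170.10211815 -562.99203554  659.76759425]
{'clock': 0.1, 'joints': array([ 1.53357658e+00,  3.85516048e-01,  6.78702271e-03, -4.37423345e-04,
       -1.19399844e+00, -2.58622538e-01]), 'joint_vel': array([ 0.00077711, -0.00186017,  0.00298422,  0.00270105, -0.00063787,
       -0.0005619 ]), 'joint_efforts': array([-1.95497073e-04, -3.93318415e+01,  1.88929939e+01,  4.19788465e+00,
       -2.53616679e-03,  3.14061502e-06]), 'position': array([182.03387782, 597.37207845, 230.31824345]), 'ee_rot': array([ 9.89067227e-01, -1.47462016e-01, -9.53745507e-05,  9.82118624e-04]), 'contact_force': array([-0.82002742, -0.4193406 , -0.79535456]), 'wrist_torque': array([-0.02728827, -0.02774065, -0.01026037]), 'gripper_width': 85.31108665525693}
```

View pics/top0.png

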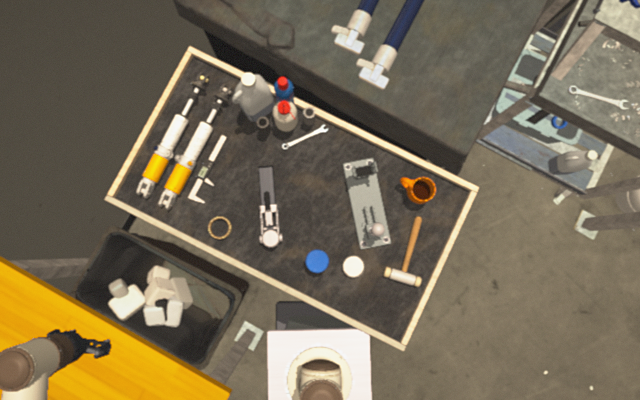

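View pics/side0.png

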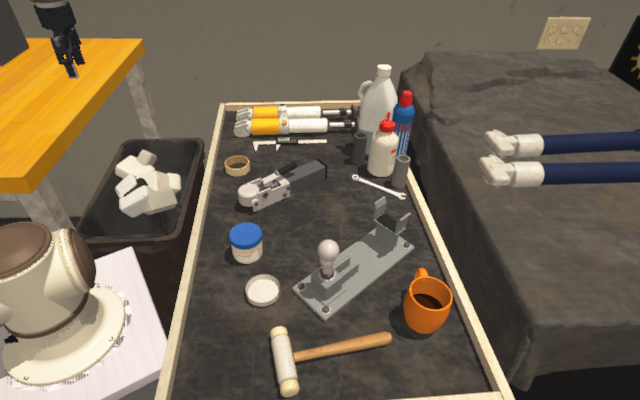

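The coupler lies at top px (265–270, 167–245) with its head towards the robot. The stand has its ball near (376,230) and its rest near (363,172). Next, zoomed crops.

```bash
cat > h.py <<'E'
from bench import arm
import cv2,numpy as np
def proj(n,X):
    c=arm.get_calibration(n);p=np.array(c["camera_matrix"])@(np.array(c["R"])@np.array(X,float)+c["t"]);return p[:2]/p[2]
def ray(n,u,v):
    c=arm.get_calibration(n);R=np.array(c["R"]);d=R.T@np.linalg.inv(c["camera_matrix"])@[u,v,1.];return -R.T@c["t"],d
def onz(n,u,v,z):
    o,d=ray(n,u,v);return o+d*(z-o[2])/d[2]
def two(a,b):
    (o1,d1),(o2,d2)=ray("top",*a),ray("side",*b)
    s=np.linalg.lstsq(np.c_[d1,-d2],o2-o1,rcond=None)[0];p,q=o1+s[0]*d1,o2+s[1]*d2
    return (p+q)/2,np.linalg.norm(p-q)
def cloud(n,d):
    c=arm.get_calibration(n);K=np.array(c["camera_matrix"]);v,u=np.mgrid[:400,:640]
    P=np.stack([(u-K[0,2])/K[0,0]*d,(v-K[1,2])/K[1,1]*d,d],-1)-c["t"]
    return P@np.array(c["R"])
E
python3 - <<'E'
import cv2,numpy as np
a=cv2.imread("pics/top0.png")[150:280,235:405]; b=cv2.imread("pics/side0.png")
A=cv2.resize(a,None,fx=4.5,fy=4.5,interpolation=cv2.INTER_CUBIC)
for i in range(0,170,10):cv2.line(A,(int(i*4.5),0),(int(i*4.5),6 if i%50 else 15),(0,255,255),1)
cv2.imwrite("pics/c1.png",A)
cv2.imwrite("pics/c2.png",cv2.resize(b[150:320,230:430],None,fx=4,fy=3.5,interpolation=cv2.INTER_CUBIC)[:600])
E
```

```text
(no output)
```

View pics/c1.png

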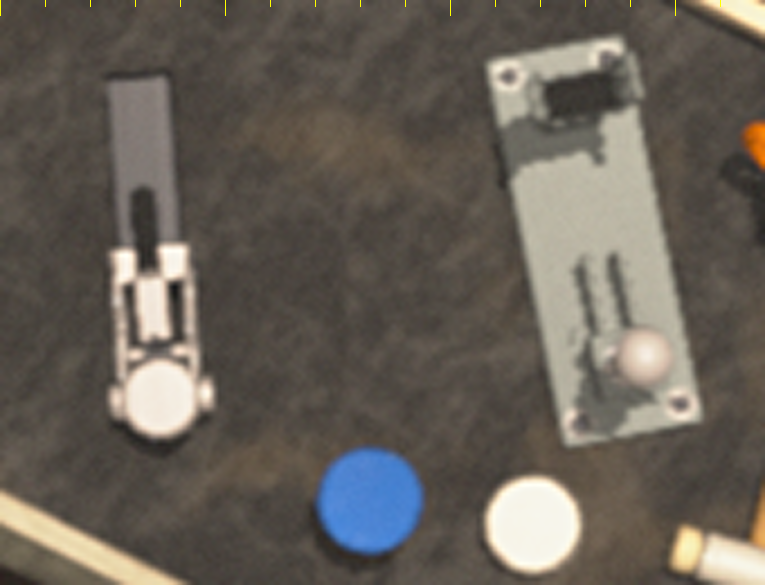

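View pics/c2.png

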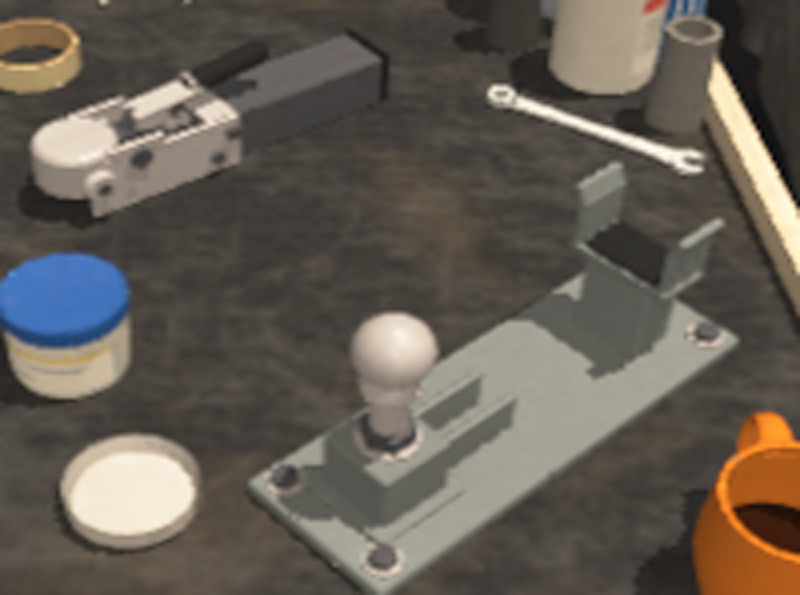

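Run:
```python
from h import *
np.set_printoptions(precision=1,suppress=True)
t=lambda x,y:((x+.5)/4.5-.5+235,(y+.5)/4.5-.5+150)
s=lambda x,y:((x+.5)/4-.5+230,(y+.5)/3.5-.5+150)
dome=onz("top",*t(160,398),55);print("dome",dome,two(t(160,398),s(80,131)))
tl,tr=onz("top",*t(108,78),44),onz("top",*t(169,75),44);print("tube end",tl,tr,np.linalg.norm(tl-tr))
e=(tl+tr)/2;v=e-dome;print("len",np.linalg.norm(v[:2]),"yaw",np.arctan2(v[1],v[0]))
print("ball",two(t(646,356),s(395,350)))
C=np.array([onz("top",*t(*p),12) for p in[(488,63),(624,37),(703,420),(566,446)]]);print(C, np.linalg.norm(C-np.roll(C,1,0),axis=1))
w=(C[0]+C[1]-C[2]-C[3])/2;print("yaw stand",np.arctan2(w[1],w[0]),C.mean(0))
for n in("top","side"):
    P=cloud(n,np.load(n+"0.npy"))
    m=(np.hypot(*(P[...,:2]-dome[:2]).transpose(2,0,1))<18)&(P[...,2]>45)&(P[...,2]<70);print(n,"dome depth",m.sum(),P[m].mean(0) if m.any() else 0)
    b=two(t(646,356),s(395,350))[0]
    m=(np.linalg.norm(P-b,axis=2)<26);Q=P[m]
    r=np.linalg.lstsq(np.c_[2*Q,np.ones(len(Q))],(Q**2).sum(1),rcond=None)[0] if len(Q)>5 else 0;print("ball fit",len(Q),r, Q.max(0))
    d=v[:2]/np.linalg.norm(v[:2]);rel=P[...,:2]-dome[:2];al=rel@d;ac=rel@[-d[1],d[0]]
    for lo in range(-20,250,15):
        m=(al>lo)&(al<lo+15)&(abs(ac)<30)&(P[...,2]>25)&(P[...,2]<130)
        if m.any() :print(lo,m.sum(),"z %.0f..%.0f ac %.0f..%.0f"%(P[m][:,2].min(),P[m][:,2].max(),ac[m].min(),ac[m].max()))
```

```text
dome [433.7 141.7  55. ] (array([436.9, 139.9,  61.3]), np.float64(7.202883251081698))
tube end [658.  176.7  44. ] [659.3 134.   44. ] 42.724435746257875
len 225.40293621044728 yaw 0.06062261056498484
ball (array([ 453. , -181.5,  130.9]), np.float64(1.0162932028962304))
[[ 669.4  -92.3   12. ]
 [ 686.5 -190.6   12. ]
 [ 411.5 -236.9   12. ]
 [ 395.3 -139.7   12. ]] [278.2  99.8 278.9  98.6]
yaw stand 0.16905325071619895 [ 540.7 -164.9   12. ]
top dome depth 106 [433.8 141.6  54.5]
ball fit 142 [    451.8    -180.5     131.7 -253703.2] [ 469.7 -161.3  151.4]
-20 80 z 33..63 ac -29..27
-5 95 z 36..63 ac -30..30
10 79 z 31..63 ac -30..27
25 77 z 35..67 ac -29..27
40 54 z 26..72 ac -28..26
55 49 z 26..74 ac -27..25
70 64 z 27..76 ac -28..25
85 92 z 30..80 ac -30..30
100 71 z 34..80 ac -27..25
115 74 z 29..82 ac -22..22
130 59 z 38..83 ac -21..21
145 64 z 31..51 ac -22..22
160 69 z 25..54 ac -22..22
175 65 z 37..52 ac -21..21
190 67 z 35..51 ac -22..22
205 69 z 27..50 ac -22..22
220 40 z 36..50 ac -21..20
side dome depth 105 [433.4 141.6  54.3]
ball fit 387 [    453.4    -179.4     127.1 -253509. ] [ 471.1 -164.3  149.3]
-20 135 z 25..56 ac -29..21
-5 105 z 38..57 ac -30..23
10 115 z 26..56 ac -30..25
25 114 z 25..59 ac -30..27
40 121 z 26..64 ac -29..28
55 88 z 25..67 ac -30..23
70 132 z 25..75 ac -28..25
85 122 z 27..76 ac -30..7
100 96 z 26..78 ac -29..13
115 121 z 25..82 ac -23..15
130 104 z 25..82 ac -24..17
145 78 z 26..46 ac -23..22
160 73 z 25..45 ac -22..20
175 77 z 25..45 ac -22..21
190 72 z 26..46 ac -24..22
205 70 z 26..46 ac -23..21
220 58 z 27..47 ac -23..22
```

```bash
cat > plan.py <<'E'
import json,os,numpy as np
from scipy.spatial.transform import Rotation as Ro
from bench import arm
F="cmd.json"
def load():
    if not os.path.exists(F):return np.array([182.16,597.84,231.31]),Ro.from_quat([np.cos(.148),-np.sin(.148),0,0])
    d=json.load(open(F));return np.array(d[0]),Ro.from_quat(d[1])
def ori(yaw,tilt):  # tool x along yaw, leaning: tool z = down + tilt towards yaw direction
    return Ro.from_euler("z",yaw)*Ro.from_quat([1,0,0,0])*Ro.from_rotvec([0,tilt,0])
def plan(targets,step=50,ang=.16,commit=True):
    """targets: (pos,rot,grip,[extra rows]); prints rows for move_arm"""
    p0,r0=load();rows=[];p,r=p0,r0
    for t in targets:
        q,s,g=np.array(t[0],float),t[1],t[2];ex=t[3] if len(t)>3 else 0
        w=(r.inv()*s).as_rotvec();n=max(1,int(np.ceil(max(np.linalg.norm(q-p)/step,np.linalg.norm(w)/ang))))
        for k in list(range(1,n+1))+[n]*ex:
            f=k/n;a=p+(q-p)*f;b=r*Ro.from_rotvec(w*f)
            x=np.round(r0.inv().apply(a-p0)/10,2);o=np.round((r0.inv()*b).as_rotvec(),3)
            rows.append(dict(gripper=g,xyz=x.tolist(),angular=o.tolist()))
        p,r=q,s
    x,o=rows[-1]["xyz"],rows[-1]["angular"]
    pe,re=p0+r0.apply(np.array(x)*10),r0*Ro.from_rotvec(o)
    for i in range(0,len(rows),10):
        # later batches are relative to the end of the previous one
        B=rows[i:i+10]
        if i:
            a0,b0=np.array(rows[i-1]["xyz"])*10,Ro.from_rotvec(rows[i-1]["angular"])
            B=[dict(gripper=h["gripper"],xyz=np.round(b0.inv().apply(np.array(h["xyz"])*10-a0)/10,2).tolist(),angular=np.round((b0.inv()*Ro.from_rotvec(h["angular"])).as_rotvec(),3).tolist()) for h in B]
        print(len(B),json.dumps(B))
    if commit:json.dump([pe.tolist(),re.as_quat().tolist()],open(F,"w"))
O=np.array([433.7,141.6,0.]);Y=.0606
def cp(x,z,O=O,Y=Y,y=0): return O+[x*np.cos(Y)-y*np.sin(Y),x*np.sin(Y)+y*np.cos(Y),z]
def st():
    s=arm.read_state();print(round(s["clock"],2),np.round(s["position"],1),"F",np.round(s["contact_force"],1),"T",np.round(s["wrist_torque"],2),"w",round(s["gripper_width"],1))
E
python3 - <<'E'
from plan import *
G=cp(119,70);R=ori(Y,-.3);z=R.apply([0,0,1])
plan([(G+19*z+[0,0,80],R,1),(G+19*z,R,1,2)],step=60)
E
```

```text
10 [{"gripper": 1, "xyz": [4.8, 3.23, 0.99], "angular": [-0.005, -0.03, -0.035]}, {"gripper": 1, "xyz": [9.6, 6.47, 1.99], "angular": [-0.011, -0.059, -0.071]}, {"gripper": 1, "xyz": [14.4, 9.7, 2.98], "angular": [-0.016, -0.089, -0.106]}, {"gripper": 1, "xyz": [19.2, 12.94, 3.98], "angular": [-0.021, -0.119, -0.142]}, {"gripper": 1, "xyz": [24.0, 16.17, 4.97], "angular": [-0.027, -0.148, -0.177]}, {"gripper": 1, "xyz": [28.8, 19.41, 5.97], "angular": [-0.032, -0.178, -0.212]}, {"gripper": 1, "xyz": [33.6, 22.64, 6.96], "angular": [-0.037, -0.208, -0.248]}, {"gripper": 1, "xyz": [38.39, 25.88, 7.96], "angular": [-0.043, -0.237, -0.283]}, {"gripper": 1, "xyz": [43.19, 29.11, 8.95], "angular": [-0.048, -0.267, -0.319]}, {"gripper": 1, "xyz": [47.99, 32.34, 9.95], "angular": [-0.053, -0.297, -0.354]}]
4 [{"gripper": 1, "xyz": [1.18, 0.0, 3.82], "angular": [0.0, 0.0, 0.0]}, {"gripper": 1, "xyz": [2.36, 0.0, 7.64], "angular": [0.0, 0.0, 0.0]}, {"gripper": 1, "xyz": [2.36, 0.0, 7.64], "angular": [0.0, 0.0, 0.0]}, {"gripper": 1, "xyz": [2.36, 0.0, 7.64], "angular": [0.0, 0.0, 0.0]}]
```

>>> move_arm(moves=[{"gripper": 1, "xyz": [4.8, 3.23, 0.2], "angular": [-0.005, -0.03, -0.035]}, {"gripper": 1, "xyz": [9.6, 6.47, 0.4], "angular": [-0.011, -0.059, -0.071]}, {"gripper": 1, "xyz": [14.4, 9.7, 0.6], "angular": [-0.016, -0.089, -0.106]}, {"gripper": 1, "xyz": [19.2, 12.94, 1], "angular": [-0.021, -0.119, -0.142]}, {"gripper": 1, "xyz": [24, 16.17, 2], "angular": [-0.027, -0.148, -0.177]}, {"gripper": 1, "xyz": [28.8, 19.41, 3.5], "angular": [-0.032, -0.178, -0.212]}, {"gripper": 1, "xyz": [33.6, 22.64, 5], "angular": [-0.037, -0.208, -0.248]}, {"gripper": 1, "xyz": [38.39, 25.88, 6.5], "angular": [-0.043, -0.237, -0.283]}, {"gripper": 1, "xyz": [47.99, 32.34, 9.95], "angular": [-0.053, -0.297, -0.354]}, {"gripper": 1, "xyz": [47.99, 32.34, 9.95], "angular": [-0.053, -0.297, -0.354]}])

```text
clock: 1.35
position: [548.3, 146.8, 130.2]
ee_rot: [0.988, 0.03, -0.15, 0.004]
contact_force: [1.4, 1.3, -0.8]
gripper_width: 85.5
```

>>> move_arm(moves=[{"gripper": 1, "xyz": [0, 0, 0], "angular": [0, 0, 0]}])

```text
clock: 1.48
position: [547.6, 145.0, 128.9]
ee_rot: [0.988, 0.027, -0.152, 0.005]
contact_force: [0.0, 0.6, 0.3]
gripper_width: 85.3
```

>>> move_arm(moves=[{"gripper": 1, "xyz": [0, 0, 0], "angular": [0, 0, 0]}, {"gripper": 1, "xyz": [0, 0, 0], "angular": [0, 0, 0]}])

```text
clock: 1.72
position: [546.5, 149.7, 132.5]
ee_rot: [0.988, 0.031, -0.149, 0.004]
contact_force: [-0.0, -0.1, 1.0]
gripper_width: 85.6
```

Run:
```python
from h import *
from plan import *
st();print(load()[0],load()[1].as_quat(),arm.read_state()["ee_rot"],arm.read_state()["joint_vel"].round(3))
p,d=arm.get_image("side");cv2.imwrite("pics/s1.png",cv2.resize(p[80:260,170:390],None,fx=3.5,fy=3.3,interpolation=cv2.INTER_CUBIC))
```

```text
1.73 [546.5 149.7 132.5] F [-0.  -0.1  1. ] T [ 0.02 -0.56 -0.03] w 85.6
[546.85494221 148.51921356  51.81      ] [ 0.98830801  0.03000062 -0.14942881  0.00427368] [ 0.98834706  0.03099649 -0.14897069  0.00412771] [ 0.008 -0.007 -0.     0.002  0.001  0.   ]
```

View pics/s1.png

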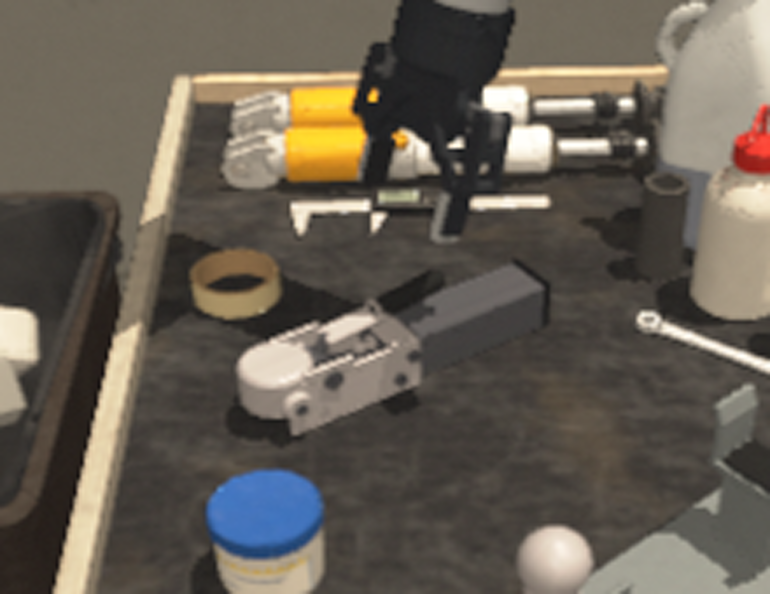

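The gripper hovers above the coupler, with the jaws astride the handle. The arm overshoots and then settles to within about 1 mm. Descend and pinch.

>>> move_arm(moves=[{"gripper": 1, "xyz": [1.2, 0, 3.8], "angular": [0, 0, 0]}, {"gripper": 1, "xyz": [2.36, 0, 7.6], "angular": [0, 0, 0]}, {"gripper": 1, "xyz": [2.36, 0, 7.6], "angular": [0, 0, 0]}, {"gripper": 1, "xyz": [2.36, 0, 7.6], "angular": [0, 0, 0]}, {"gripper": -1, "xyz": [2.36, 0, 7.6], "angular": [0, 0, 0]}, {"gripper": -1, "xyz": [2.36, 0, 7.6], "angular": [0, 0, 0]}, {"gripper": -1, "xyz": [2.36, 0, 7.6], "angular": [0, 0, 0]}, {"gripper": -1, "xyz": [2.36, 0, 7.6], "angular": [0, 0, 0]}])

```text
clock: 2.78
position: [547.3, 149.1, 52.8]
ee_rot: [0.988, 0.03, -0.149, 0.004]
contact_force: [-1.7, 3.0, 1.5]
gripper_width: 16.3
```

Run:
```python
from plan import *
st()
# handle arc, tool turning with handle
import numpy as np
T=[]
for a in np.linspace(0,.87,9)[1:]:
    R=ori(Y,-.3+a);G=cp(31+93*np.cos(.334+a),40+93*np.sin(.334+a));T.append((G+19*R.apply([0,0,1]),R,-1))
plan(T,ang=.2)
```

```text
2.77 [547.3 149.1  52.8] F [-1.7  3.   1.5] T [ 0.62 -0.21 -0.13] w 16.3
8 [{"gripper": -1, "xyz": [-0.46, 0.0, -0.84], "angular": [-0.0, 0.109, 0.0]}, {"gripper": -1, "xyz": [-0.98, 0.0, -1.58], "angular": [-0.001, 0.218, 0.0]}, {"gripper": -1, "xyz": [-1.58, 0.0, -2.26], "angular": [-0.001, 0.326, 0.0]}, {"gripper": -1, "xyz": [-2.25, 0.0, -2.87], "angular": [-0.001, 0.435, 0.0]}, {"gripper": -1, "xyz": [-2.98, 0.0, -3.4], "angular": [-0.001, 0.544, 0.0]}, {"gripper": -1, "xyz": [-3.76, 0.0, -3.85], "angular": [-0.001, 0.653, 0.0]}, {"gripper": -1, "xyz": [-4.59, 0.0, -4.22], "angular": [-0.001, 0.761, -0.0]}, {"gripper": -1, "xyz": [-5.45, 0.0, -4.49], "angular": [-0.001, 0.87, -0.0]}]
```

>>> move_arm(moves=[{"gripper": -1, "xyz": [-0.46, 0.0, -0.84], "angular": [0, 0.109, 0.0]}, {"gripper": -1, "xyz": [-0.98, 0.0, -1.58], "angular": [0, 0.218, 0.0]}, {"gripper": -1, "xyz": [-1.58, 0.0, -2.26], "angular": [0, 0.326, 0.0]}, {"gripper": -1, "xyz": [-2.25, 0.0, -2.87], "angular": [0, 0.435, 0.0]}, {"gripper": -1, "xyz": [-2.98, 0.0, -3.4], "angular": [0, 0.544, 0.0]}, {"gripper": -1, "xyz": [-3.76, 0.0, -3.85], "angular": [0, 0.653, 0.0]}, {"gripper": -1, "xyz": [-4.59, 0.0, -4.22], "angular": [0, 0.761, 0]}, {"gripper": -1, "xyz": [-5.45, 0.0, -4.49], "angular": [0, 0.87, 0]}, {"gripper": -1, "xyz": [-5.45, 0.0, -4.49], "angular": [0, 0.87, 0]}, {"gripper": -1, "xyz": [-5.45, 0.0, -4.49], "angular": [0, 0.87, 0]}])

```text
clock: 4.03
position: [540.5, 149.5, 146.6]
ee_rot: [0.967, 0.019, 0.252, 0.022]
contact_force: [2.1, -0.3, -8.3]
gripper_width: 16.1
```

Run:
```python
from h import *
from plan import *
st();print(load()[0],load()[1].as_quat(),arm.read_state()["ee_rot"])
p,d=arm.get_image("side");q,d2=arm.get_image("top");np.save("d2.npy",d2);np.save("d1.npy",d);cv2.imwrite("pics/top2.png",q)
cv2.imwrite("pics/s2.png",np.hstack([cv2.resize(p[100:260,200:350],None,fx=3,fy=3,interpolation=2),cv2.resize(q[150:260,225:305],None,fx=4,fy=480/110,interpolation=2)]))
```

```text
4.03 [540.5 149.5 146.6] F [ 2.1 -0.3 -8.3] T [ 0.11  2.04 -0.02] w 16.1
[508.1372057  146.13884673 110.81449757] [ 0.95923559  0.02908002  0.2809853  -0.00828819] [0.96733069 0.01894469 0.25188463 0.02160031]
```

View pics/s2.png

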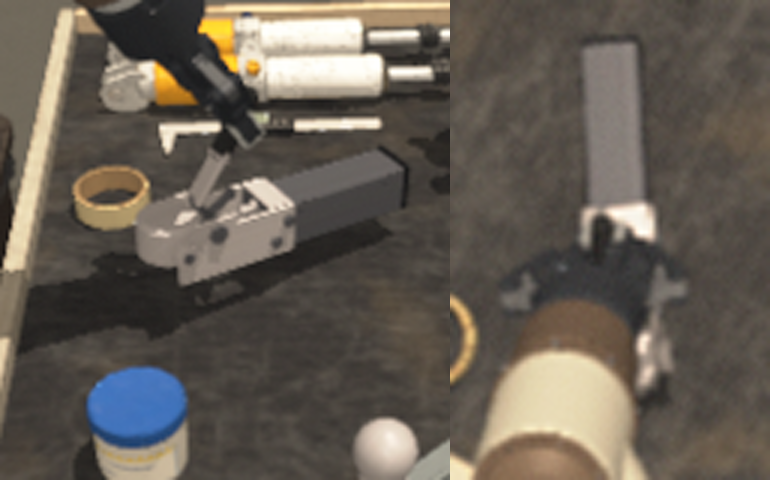

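Run:
```python
from h import *
from plan import *
s=arm.read_state();print(s["joints"].round(3),s["joint_vel"].round(3),s["joint_efforts"].round(1));st()
for n,d in(("top",np.load("d2.npy")),("side",np.load("d1.npy"))):
    P=cloud(n,d);dd=np.array([np.cos(Y),np.sin(Y)]);rel=P[...,:2]-O[:2];al=rel@dd;ac=rel@[-dd[1],dd[0]]
    for lo in range(-60,260,20):
        m=(al>lo)&(al<lo+20)&(abs(ac)<12)&(P[...,2]>15)&(P[...,2]<150)
        if m.any():print(n,lo,m.sum(),np.percentile(P[m][:,2],[5,50,95]).round())
```

```text
[ 0.334  0.175 -0.948  1.701 -0.19  -0.376] [ 0.02   0.022  0.037 -0.225 -0.052  0.112] [ -0.  -29.8  19.3   1.5  -1.4  -0.6]
4.12 [538.  149.2 145.1] F [-1.4 -1.8 -9.6] T [0.11 3.16 0.1 ] w 16.2
top -20 5 [72. 91. 99.]
top 0 2 [93. 96. 99.]
top 100 8 [76. 83. 88.]
top 120 51 [73. 80. 85.]
top 140 47 [71. 77. 81.]
top 160 50 [70. 75. 79.]
top 180 50 [67. 71. 76.]
top 200 49 [65. 70. 77.]
top 220 48 [63. 68. 74.]
top 240 20 [64. 70. 74.]
side -20 8 [67. 71. 80.]
side 0 88 [ 70.  96. 100.]
side 20 45 [96. 98. 99.]
side 40 83 [ 89. 103. 115.]
side 60 128 [ 87. 125. 148.]
side 80 42 [ 75.  99. 149.]
side 100 53 [72. 82. 85.]
side 120 33 [78. 83. 86.]
side 140 39 [77. 79. 80.]
side 160 36 [76. 78. 79.]
side 180 30 [75. 76. 77.]
side 200 34 [73. 75. 77.]
side 220 35 [72. 74. 75.]
side 240 23 [70. 72. 74.]
```

The handle is near its stop, but joint 5 reached its range limit. The coupler got lifted about 30 mm and hangs nose-up. I'll tilt the tool back to level it, then lower it gently.

>>> move_arm(moves=[{"gripper": -1, "xyz": [0, 0, 0], "angular": [0, -0.04, 0]}, {"gripper": -1, "xyz": [0, 0, 0], "angular": [0, -0.08, 0]}, {"gripper": -1, "xyz": [0, 0, 0], "angular": [0, -0.12, 0]}, {"gripper": -1, "xyz": [0, 0, 0], "angular": [0, -0.12, 0]}])

```text
clock: 4.62
position: [541.0, 149.0, 146.6]
ee_rot: [0.981, 0.017, 0.192, 0.023]
contact_force: [0.1, 0.3, -8.8]
gripper_width: 16.1
```

Run:
```python
from h import *
from plan import *
s=arm.read_state();print(s["joints"].round(3),s["joint_vel"].round(3));st();r=Ro.from_quat(s["ee_rot"]);print(r.as_matrix().round(3))
for n in("top","side"):
    P=cloud(n,arm.get_image(n)[1]);dd=np.array([np.cos(Y),np.sin(Y)]);rel=P[...,:2]-O[:2];al=rel@dd;ac=rel@[-dd[1],dd[0]]
    for lo in range(-60,260,40):
        m=(al>lo)&(al<lo+20)&(abs(ac)<12)&(P[...,2]>15)&(P[...,2]<150)
        if m.any():print(n,lo,m.sum(),np.percentile(P[m][:,2],[5,50,95]).round())
```

```text
[ 0.62   0.211 -0.771  0.738 -0.384  0.322] [ 0.232  0.041  0.225 -0.917 -0.232  0.709]
4.62 [541.  149.  146.6] F [ 0.1  0.3 -8.8] T [0.18 1.73 0.02] w 16.1
[[ 0.925  0.024  0.378]
 [ 0.042 -0.998 -0.04 ]
 [ 0.377  0.053 -0.925]]
top -20 19 [ 78. 102. 115.]
top 20 6 [102. 105. 111.]
top 100 1 [77. 77. 77.]
top 140 50 [66. 70. 75.]
top 180 49 [56. 61. 65.]
top 220 47 [49. 52. 58.]
side -20 74 [ 84. 100. 114.]
side 20 39 [105. 108. 109.]
side 60 106 [ 95. 132. 147.]
side 100 36 [80. 82. 84.]
side 140 31 [66. 69. 71.]
side 180 32 [58. 60. 62.]
side 220 34 [48. 51. 53.]
```

```bash
cat >> plan.py <<'E'
def sync():
    s=arm.read_state();json.dump([s["position"].tolist(),s["ee_rot"].tolist()],open(F,"w"))
E
python3 - <<'E'
from plan import *
sync();p,_=load();plan([(p-[0,0,40],ori(Y,.38),-1)],step=5)
E
```

```text
8 [{"gripper": -1, "xyz": [-0.19, -0.03, 0.46], "angular": [0.008, -0.001, -0.002]}, {"gripper": -1, "xyz": [-0.38, -0.05, 0.92], "angular": [0.016, -0.002, -0.003]}, {"gripper": -1, "xyz": [-0.57, -0.08, 1.39], "angular": [0.024, -0.003, -0.005]}, {"gripper": -1, "xyz": [-0.76, -0.11, 1.85], "angular": [0.031, -0.004, -0.007]}, {"gripper": -1, "xyz": [-0.94, -0.13, 2.31], "angular": [0.039, -0.004, -0.009]}, {"gripper": -1, "xyz": [-1.13, -0.16, 2.77], "angular": [0.047, -0.005, -0.01]}, {"gripper": -1, "xyz": [-1.32, -0.19, 3.24], "angular": [0.055, -0.006, -0.012]}, {"gripper": -1, "xyz": [-1.51, -0.21, 3.7], "angular": [0.063, -0.007, -0.014]}]
```

>>> move_arm(moves=[{"gripper": -1, "xyz": [-0.19, -0.03, 0.46], "angular": [0.008, 0, 0]}, {"gripper": -1, "xyz": [-0.38, -0.05, 0.92], "angular": [0.016, 0, 0]}, {"gripper": -1, "xyz": [-0.57, -0.08, 1.39], "angular": [0.024, 0, -0.005]}, {"gripper": -1, "xyz": [-0.76, -0.11, 1.85], "angular": [0.031, 0, -0.007]}, {"gripper": -1, "xyz": [-0.94, -0.13, 2.31], "angular": [0.039, 0, -0.009]}, {"gripper": -1, "xyz": [-1.13, -0.16, 2.77], "angular": [0.047, 0, -0.01]}, {"gripper": -1, "xyz": [-1.32, -0.19, 3.24], "angular": [0.055, 0, -0.012]}, {"gripper": -1, "xyz": [-1.32, -0.19, 3.24], "angular": [0.055, 0, -0.012]}])

```text
clock: 5.72
position: [543.6, 148.6, 114.7]
ee_rot: [0.98, 0.028, 0.195, -0.003]
contact_force: [-0.7, -1.1, -6.4]
gripper_width: 16.0
```

```bash
cat >> h.py <<'E'
def prof(O,Y):
  for n in("top","side"):
    P=cloud(n,arm.get_image(n)[1]);dd=np.array([np.cos(Y),np.sin(Y)]);rel=P[...,:2]-O[:2];al=rel@dd;ac=rel@[-dd[1],dd[0]]
    for lo in range(-60,280,40):
        m=(al>lo)&(al<lo+20)&(abs(ac)<12)&(P[...,2]>15)&(P[...,2]<150)
        if m.any():print(n,lo+10,m.sum(),np.percentile(P[m][:,2],[5,50,95]).round())
E
python3 - <<'E'
from h import *
from plan import *
s=arm.read_state();print(s["joints"].round(3));st();print(s["ee_rot"]);prof(O,Y)
E
```

```text
[ 0.491  0.245 -0.877  1.077 -0.189  0.098]
5.72 [543.6 148.6 114.7] F [-0.7 -1.1 -6.4] T [-0.43  1.47 -0.23] w 16.0
[ 0.98031372  0.02825777  0.19539228 -0.00289157]
top 110 23 [131. 145. 150.]
top 150 48 [45. 51. 56.]
top 190 44 [42. 47. 52.]
top 230 49 [39. 44. 49.]
side -10 45 [41. 57. 71.]
side 30 45 [69. 71. 73.]
side 70 113 [ 60.  97. 115.]
side 110 65 [42. 56. 58.]
side 150 40 [49. 50. 53.]
side 190 39 [46. 47. 50.]
side 230 32 [43. 44. 46.]
```

>>> move_arm(moves=[{"gripper": -1, "xyz": [-0.1, 0, 0.3], "angular": [0, -0.02, 0]}, {"gripper": -1, "xyz": [-0.2, 0, 0.6], "angular": [0, -0.04, 0]}, {"gripper": -1, "xyz": [-0.33, 0, 0.9], "angular": [0, -0.06, 0]}, {"gripper": -1, "xyz": [-0.44, 0, 1.15], "angular": [0, -0.08, 0]}, {"gripper": -1, "xyz": [-0.44, 0, 1.15], "angular": [0, -0.1, 0]}, {"gripper": -1, "xyz": [-0.44, 0, 1.15], "angular": [0, -0.1, 0]}])

```text
clock: 6.58
position: [545.2, 151.1, 103.3]
ee_rot: [0.989, 0.029, 0.147, -0.003]
contact_force: [1.9, -0.8, -6.1]
gripper_width: 15.5
```

Run:
```python
from h import *
from plan import *
s=arm.read_state();print(s["joints"].round(3));st();print(s["ee_rot"]);prof(O,Y)
p,d=arm.get_image("side");cv2.imwrite("pics/s3.png",cv2.resize(p[80:240,200:380],None,fx=3.5,fy=3.5,interpolation=2))
```

```text
[ 0.614  0.301 -0.679  0.444 -0.373  0.617]
6.58 [545.2 151.1 103.3] F [ 1.9 -0.8 -6.1] T [-0.55  0.28 -0.24] w 15.5
[ 0.98867485  0.02850597  0.14731442 -0.00281263]
top -10 9 [34. 59. 67.]
top 110 8 [130. 141. 145.]
top 150 45 [42. 48. 52.]
top 190 46 [41. 46. 50.]
top 230 49 [39. 43. 48.]
side -10 64 [33. 50. 64.]
side 30 44 [61. 62. 64.]
side 70 111 [ 53.  87. 106.]
side 110 62 [ 43.  52. 114.]
side 150 39 [45. 47. 49.]
side 190 41 [43. 45. 47.]
side 230 37 [42. 44. 45.]
```

View pics/s3.png

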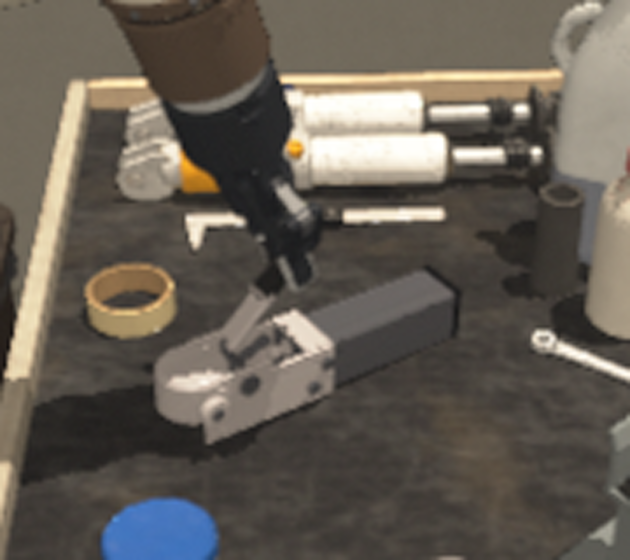

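Nose about 7 mm up and tail down; lower the last bit and open.

>>> move_arm(moves=[{"gripper": -1, "xyz": [-0.1, 0, 0.3], "angular": [0, 0, 0]}, {"gripper": -1, "xyz": [-0.2, 0, 0.6], "angular": [0, 0, 0]}, {"gripper": -1, "xyz": [-0.25, 0, 0.8], "angular": [0, 0, 0]}, {"gripper": -1, "xyz": [-0.25, 0, 0.8], "angular": [0, 0, 0]}, {"gripper": -1, "xyz": [-0.25, 0, 0.8], "angular": [0, 0, 0]}])

```text
clock: 7.35
position: [544.4, 150.2, 94.5]
ee_rot: [0.989, 0.029, 0.147, -0.002]
contact_force: [3.2, -0.3, -0.9]
gripper_width: 16.0
```

Run:
```python
from h import *
from plan import *
s=arm.read_state();print(s["joints"].round(3));st();prof(O,Y)
```

```text
[ 0.608  0.312 -0.7    0.48  -0.343  0.585]
7.35 [544.4 150.2  94.5] F [ 3.2 -0.3 -0.9] T [-0.53 -0.19 -0.03] w 16.0
top -10 10 [37. 53. 60.]
top 110 14 [106. 130. 136.]
top 150 46 [39. 44. 48.]
top 190 48 [39. 43. 48.]
top 230 46 [39. 43. 49.]
side -10 61 [24. 47. 55.]
side 30 48 [53. 55. 56.]
side 70 104 [45. 80. 97.]
side 110 56 [42. 47. 96.]
side 150 42 [42. 44. 45.]
side 190 42 [42. 43. 45.]
side 230 39 [42. 43. 45.]
```

>>> move_arm(moves=[{"gripper": 0.2, "xyz": [0, 0, 0], "angular": [0, 0, 0]}, {"gripper": 1, "xyz": [0, 0, 0], "angular": [0, 0, 0]}, {"gripper": 1, "xyz": [0, 0, 0], "angular": [0, 0, 0]}, {"gripper": 1, "xyz": [0, 0, -4], "angular": [0, -0.1, 0]}, {"gripper": 1, "xyz": [0, 0, -8], "angular": [0, -0.3, 0]}, {"gripper": 1, "xyz": [0, 0, -9], "angular": [0, -0.5, 0]}, {"gripper": 1, "xyz": [0, 0, -9], "angular": [0, -0.5, 0]}, {"gripper": 1, "xyz": [0, 0, -9], "angular": [0, -0.5, 0]}])

```text
clock: 8.45
position: [518.8, 148.7, 179.2]
ee_rot: [0.994, 0.028, -0.103, 0.005]
contact_force: [-0.2, -0.9, -0.2]
gripper_width: 85.3
```

Run:
```python
from h import *
from plan import *
s=arm.read_state();print(s["joints"].round(3));st();prof(O,Y)
p,d=arm.get_image("side");q,e=arm.get_image("top");np.save("d3.npy",np.stack([d,e]))
cv2.imwrite("pics/s4.png",np.hstack([cv2.resize(p[100:260,210:370],None,fx=2.5,fy=3.5,interpolation=2),cv2.resize(q[150:262,235:315],None,fx=5,fy=5,interpolation=2)]))
```

```text
[ 0.527  0.388 -0.105 -0.094 -1.266  1.135]
8.45 [518.8 148.7 179.2] F [-0.2 -0.9 -0.2] T [ 0.05 -0.39  0.  ] w 85.3
top -10 25 [48. 53. 58.]
top 30 50 [48. 54. 59.]
top 70 51 [ 74.  85. 102.]
top 110 1 [45. 45. 45.]
top 230 9 [40. 43. 45.]
side -10 61 [23. 47. 54.]
side 30 51 [52. 54. 56.]
side 70 105 [46. 80. 98.]
side 110 127 [ 43. 114. 131.]
side 150 39 [42. 44. 45.]
side 190 39 [42. 43. 45.]
side 230 37 [42. 43. 46.]
```

View pics/s4.png

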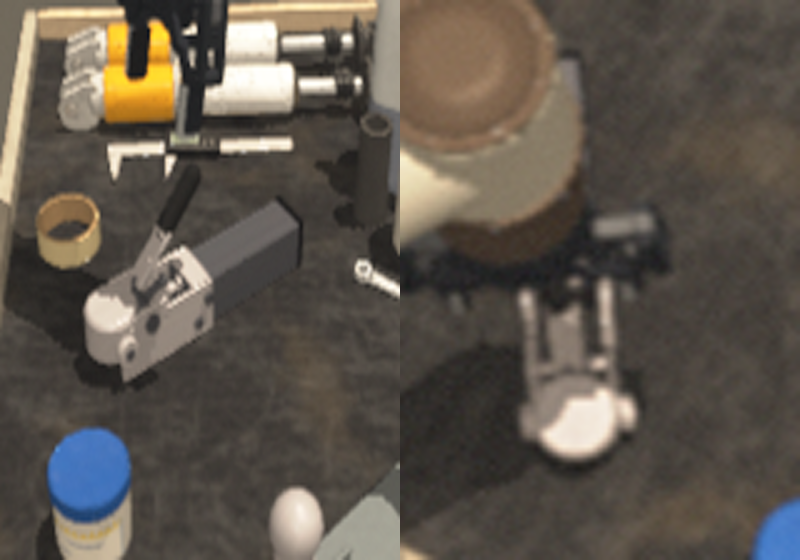

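Run:
```python
from h import *
from plan import *
d,e=np.load("d3.npy");D=onz("top",270.4,233.,55);print("dome",D)
P=cloud("side",d).reshape(-1,3);dd=np.array([np.cos(Y),np.sin(Y)]);rel=P[:,:2]-D[:2];al=rel@dd;ac=rel@[-dd[1],dd[0]]
m=(al>95)&(al<250)&(abs(ac)<35)&(P[:,2]>39)&(P[:,2]<48);c=cv2.minAreaRect(P[m][:,:2].astype(np.float32));print(m.sum(),c)
b=cv2.boxPoints(c);print(b)
m=(abs(ac)<10)&(al>35)&(al<115)&(P[:,2]>62)&(P[:,2]<150)
q=np.c_[al,P[:,2],ac][m];
for lo in range(60,150,10):
    k=(q[:,1]>=lo)&(q[:,1]<lo+10)
    if k.any():print(lo,k.sum(),np.percentile(q[k,0],[0,50,100]).round(),q[k,2].mean().round(1))
m=(al>-22)&(al<22)&(abs(ac)<30)&(P[:,2]>51)&(P[:,2]<58);print("dome pts",m.sum(),P[m].mean(0),al[m].min(),al[m].max(),ac[m].min(),ac[m].max())
```

```text
dome [449.17216223 140.86076078  55.        ]
517 ((613.0352783203125, 153.1304168701172), (137.60076904296875, 53.04465866088867), 2.7220633029937744)
[[543.0529  176.35541]
 [545.5721  123.37061]
 [683.01764 129.90543]
 [680.4985  182.89023]]
60 13 [36. 38. 44.] -1.5
70 35 [38. 45. 53.] -0.0
80 37 [51. 58. 73.] -0.8
90 33 [58. 66. 82.] -2.4
100 44 [64. 73. 92.] -0.6
110 44 [ 76.  84. 103.] -0.8
120 42 [ 86.  96. 110.] -0.1
130 13 [ 94.  99. 108.] 3.1
dome pts 211 [450.24044443 140.27797307  53.84422066] -21.556248152432893 21.958800797757846 -25.112514633440334 26.68853892531174
```

```bash
sed -i 's/^O=.*/O=np.array([450.5,141.,0.]);Y=.06/' plan.py
python3 - <<'E'
from plan import *
sync()
def g(h,t):
    R=ori(Y,t);return cp(31+93*np.cos(.334+h),40+93*np.sin(.334+h))+19*R.apply([0,0,1]),R
p,R=g(.58,-.15);plan([(p+[0,0,50],R,1),(p,R,1,2),(p,R,-1,3)])
T=[]
for h in np.linspace(.58,.88,7)[1:]:p,R=g(h,-.15+h-.58);T.append((p,R,-1))
T[-1]=T[-1]+(2,);plan(T)
E
```

```text
8 [{"gripper": 1, "xyz": [2.52, 0.31, 3.03], "angular": [0.005, 0.057, -0.003]}, {"gripper": 1, "xyz": [3.55, 0.28, 7.93], "angular": [0.005, 0.057, -0.003]}, {"gripper": 1, "xyz": [3.55, 0.28, 7.93], "angular": [0.005, 0.057, -0.003]}, {"gripper": 1, "xyz": [3.55, 0.28, 7.93], "angular": [0.005, 0.057, -0.003]}, {"gripper": -1, "xyz": [3.55, 0.28, 7.93], "angular": [0.005, 0.057, -0.003]}, {"gripper": -1, "xyz": [3.55, 0.28, 7.93], "angular": [0.005, 0.057, -0.003]}, {"gripper": -1, "xyz": [3.55, 0.28, 7.93], "angular": [0.005, 0.057, -0.003]}, {"gripper": -1, "xyz": [3.55, 0.28, 7.93], "angular": [0.005, 0.057, -0.003]}]
8 [{"gripper": -1, "xyz": [-0.32, -0.0, -0.22], "angular": [0.0, 0.05, -0.0]}, {"gripper": -1, "xyz": [-0.65, -0.0, -0.42], "angular": [0.0, 0.1, -0.0]}, {"gripper": -1, "xyz": [-0.98, -0.0, -0.61], "angular": [0.0, 0.15, -0.0]}, {"gripper": -1, "xyz": [-1.33, -0.0, -0.77], "angular": [0.0, 0.2, -0.0]}, {"gripper": -1, "xyz": [-1.68, -0.0, -0.93], "angular": [0.0, 0.25, -0.0]}, {"gripper": -1, "xyz": [-2.04, -0.0, -1.06], "angular": [0.0, 0.3, -0.0]}, {"gripper": -1, "xyz": [-2.04, -0.0, -1.06], "angular": [0.0, 0.3, -0.0]}, {"gripper": -1, "xyz": [-2.04, -0.0, -1.06], "angular": [0.0, 0.3, -0.0]}]
```

>>> move_arm(moves=[{"gripper": 1, "xyz": [2.5, 0.3, 3.0], "angular": [0.005, 0.057, 0]}, {"gripper": 1, "xyz": [3.55, 0.28, 7.9], "angular": [0.005, 0.057, 0]}, {"gripper": 1, "xyz": [3.55, 0.28, 7.9], "angular": [0.005, 0.057, 0]}, {"gripper": 1, "xyz": [3.55, 0.28, 7.9], "angular": [0.005, 0.057, 0]}, {"gripper": -1, "xyz": [3.55, 0.28, 7.9], "angular": [0.005, 0.057, 0]}, {"gripper": -1, "xyz": [3.55, 0.28, 7.9], "angular": [0.005, 0.057, 0]}, {"gripper": -1, "xyz": [3.55, 0.28, 7.9], "angular": [0.005, 0.057, 0]}, {"gripper": -1, "xyz": [3.55, 0.28, 7.9], "angular": [0.005, 0.057, 0]}])

```text
clock: 9.65
position: [537.0, 147.1, 96.1]
ee_rot: [0.997, 0.028, -0.074, 0.001]
contact_force: [-1.0, 1.5, 1.0]
gripper_width: 16.4
```

>>> move_arm(moves=[{"gripper": -1, "xyz": [-0.32, 0, -0.22], "angular": [0, 0.05, 0]}, {"gripper": -1, "xyz": [-0.65, 0, -0.42], "angular": [0, 0.1, 0]}, {"gripper": -1, "xyz": [-0.98, 0, -0.61], "angular": [0, 0.15, 0]}, {"gripper": -1, "xyz": [-1.33, 0, -0.77], "angular": [0, 0.2, 0]}])

```text
clock: 10.15
position: [524.9, 146.5, 105.2]
ee_rot: [0.999, 0.028, 0.027, -0.002]
contact_force: [0.7, 2.5, -0.8]
gripper_width: 16.8
```

>>> move_arm(moves=[{"gripper": -1, "xyz": [-0.37, 0, -0.08], "angular": [0, 0.05, 0]}, {"gripper": -1, "xyz": [-0.75, 0, -0.14], "angular": [0, 0.1, 0]}, {"gripper": -1, "xyz": [-0.75, 0, -0.14], "angular": [0, 0.1, 0]}, {"gripper": -1, "xyz": [-0.75, 0, -0.14], "angular": [0, 0.1, 0]}])

```text
clock: 10.65
position: [519.4, 146.9, 108.1]
ee_rot: [0.997, 0.029, 0.078, -0.003]
contact_force: [5.0, 1.5, 6.5]
gripper_width: 16.2
```

Run:
```python
from h import *
from plan import *
st();print(load()[0]);prof(O,Y)
```

```text
10.65 [519.4 146.9 108.1] F [5.  1.5 6.5] T [ 0.3  -0.52  0.02] w 16.2
[516.75162369 144.97902877 108.37060743]
top -10 48 [49. 54. 60.]
top 110 43 [37. 45. 50.]
top 150 48 [39. 44. 50.]
top 190 46 [39. 45. 52.]
top 230 20 [41. 44. 49.]
side -10 57 [52. 55. 57.]
side 30 116 [46. 68. 85.]
side 70 25 [ 34.  39. 145.]
side 110 34 [42. 44. 47.]
side 150 44 [42. 44. 45.]
side 190 36 [42. 44. 46.]
side 230 27 [39. 44. 47.]
```

Handle at its stop (grip height 127 vs 126 expected, resisting force). Open and retreat, then re-measure.

>>> move_arm(moves=[{"gripper": 1, "xyz": [0, 0, 0], "angular": [0, 0, 0]}, {"gripper": 1, "xyz": [0, 0, 0], "angular": [0, 0, 0]}, {"gripper": 1, "xyz": [0, 0, 0], "angular": [0, 0, 0]}, {"gripper": 1, "xyz": [0, 0, -5], "angular": [0, 0, 0]}, {"gripper": 1, "xyz": [0, 0, -10], "angular": [0, -0.15, 0]}, {"gripper": 1, "xyz": [3, 0, -14], "angular": [0, -0.15, 0]}, {"gripper": 1, "xyz": [8, 0, -14], "angular": [0, -0.15, 0]}, {"gripper": 1, "xyz": [12, 0, -14], "angular": [0, -0.15, 0]}, {"gripper": 1, "xyz": [12, 0, -14], "angular": [0, -0.15, 0]}, {"gripper": 1, "xyz": [12, 0, -14], "angular": [0, -0.15, 0]}])

```text
clock: 12.0
position: [613.6, 150.6, 261.3]
ee_rot: [1.0, 0.028, -0.001, 0.0]
contact_force: [-0.2, 0.7, 0.5]
gripper_width: 84.9
```

Run:
```python
from h import *
from plan import *
st();d=arm.get_image("side")[1];p,e=arm.get_image("top");cv2.imwrite("pics/top5.png",p)
np.save("d4.npy",np.stack([d,e]))
P=cloud("side",d).reshape(-1,3);dd=np.array([np.cos(Y),np.sin(Y)]);rel=P[:,:2]-O[:2];al=rel@dd;ac=rel@[-dd[1],dd[0]]
for lo in range(100,240,20):
    m=(al>lo)&(al<lo+20)&(abs(ac)<40)&(P[:,2]>40)&(P[:,2]<48);print(lo,m.sum(),"ac",np.percentile(ac[m],[3,97]).round(1))
m=(al>100)&(abs(ac)<22)&(P[:,2]>39)&(P[:,2]<48)&(al<260);print("tube end al",np.percentile(al[m],99))
m=(al>-40)&(al<30)&(abs(ac)<30)&(P[:,2]>51)&(P[:,2]<58);print("dome",m.sum(),al[m].min(),al[m].max(),ac[m].min(),ac[m].max())
m=(abs(ac)<10)&(al>20)&(al<115)&(P[:,2]>62)&(P[:,2]<165);q=np.c_[al,P[:,2]][m]
for lo in range(60,170,15):
    k=(q[:,1]>=lo)&(q[:,1]<lo+15)
    if k.any():print(lo,k.sum(),np.percentile(q[k,0],[5,50,95]).round())
```

```text
12.0 [613.6 150.6 261.3] F [-0.2  0.7  0.5] T [-0.04  0.01  0.  ] w 84.9
100 68 ac [-21.1  22.6]
120 78 ac [-16.2  23.8]
140 72 ac [-16.   24.2]
160 72 ac [-14.9  24.4]
180 72 ac [-14.2  25.2]
200 67 ac [-14.9  25.2]
220 39 ac [-16.   26.6]
tube end al 228.2886713566492
dome 237 -24.12206129362153 29.453472667203723 -26.011051853963316 28.588015719231638
60 32 [23. 28. 32.]
75 43 [32. 38. 44.]
90 41 [42. 45. 56.]
105 54 [47. 53. 65.]
120 47 [56. 63. 73.]
135 50 [65. 72. 81.]
```

```bash
sed -i 's/^O=.*/O=np.array([450.,141.,0.]);Y=.085/' plan.py
python3 - <<'E'
from plan import *
sync();R=ori(Y,0);p=cp(141,5)
plan([(p+[0,0,70],R,1,2)])
plan([(p,R,1,2),(p,R,-1,3)])
p2=p+[0,0,40];plan([(p2,R,-1,3)],step=10)
E
```

```text
6 [{"gripper": 1, "xyz": [-0.56, -0.09, 4.68], "angular": [0.0, 0.0, -0.007]}, {"gripper": 1, "xyz": [-1.13, -0.18, 9.36], "angular": [0.0, 0.001, -0.014]}, {"gripper": 1, "xyz": [-1.69, -0.27, 14.04], "angular": [0.0, 0.001, -0.021]}, {"gripper": 1, "xyz": [-2.25, -0.36, 18.72], "angular": [0.0, 0.001, -0.028]}, {"gripper": 1, "xyz": [-2.25, -0.36, 18.72], "angular": [0.0, 0.001, -0.028]}, {"gripper": 1, "xyz": [-2.25, -0.36, 18.72], "angular": [0.0, 0.001, -0.028]}]
8 [{"gripper": 1, "xyz": [-0.0, 0.0, 3.5], "angular": [0.0, 0.0, -0.0]}, {"gripper": 1, "xyz": [-0.0, 0.0, 7.0], "angular": [0.0, 0.0, -0.0]}, {"gripper": 1, "xyz": [-0.0, 0.0, 7.0], "angular": [0.0, 0.0, -0.0]}, {"gripper": 1, "xyz": [-0.0, 0.0, 7.0], "angular": [0.0, 0.0, -0.0]}, {"gripper": -1, "xyz": [-0.0, 0.0, 7.0], "angular": [0.0, 0.0, -0.0]}, {"gripper": -1, "xyz": [-0.0, 0.0, 7.0], "angular": [0.0, 0.0, -0.0]}, {"gripper": -1, "xyz": [-0.0, 0.0, 7.0], "angular": [0.0, 0.0, -0.0]}, {"gripper": -1, "xyz": [-0.0, 0.0, 7.0], "angular": [0.0, 0.0, -0.0]}]
7 [{"gripper": -1, "xyz": [-0.0, 0.0, -1.0], "angular": [0.0, 0.0, -0.0]}, {"gripper": -1, "xyz": [-0.0, 0.0, -2.0], "angular": [0.0, 0.0, -0.0]}, {"gripper": -1, "xyz": [-0.0, 0.0, -3.0], "angular": [0.0, 0.0, -0.0]}, {"gripper": -1, "xyz": [-0.0, 0.0, -4.0], "angular": [0.0, 0.0, -0.0]}, {"gripper": -1, "xyz": [-0.0, 0.0, -4.0], "angular": [0.0, 0.0, -0.0]}, {"gripper": -1, "xyz": [-0.0, 0.0, -4.0], "angular": [0.0, 0.0, -0.0]}, {"gripper": -1, "xyz": [-0.0, 0.0, -4.0], "angular": [0.0, 0.0, -0.0]}]
```

>>> move_arm(moves=[{"gripper": 1, "xyz": [-0.8, -0.09, 4.7], "angular": [0, 0, -0.007]}, {"gripper": 1, "xyz": [-1.6, -0.18, 9.4], "angular": [0, 0, -0.014]}, {"gripper": 1, "xyz": [-2.2, -0.27, 14], "angular": [0, 0, -0.021]}, {"gripper": 1, "xyz": [-2.25, -0.36, 18.7], "angular": [0, 0, -0.028]}, {"gripper": 1, "xyz": [-2.25, -0.36, 18.7], "angular": [0, 0, -0.028]}, {"gripper": 1, "xyz": [-2.25, -0.36, 18.7], "angular": [0, 0, -0.028]}])

```text
clock: 12.85
position: [592.9, 153.8, 77.6]
ee_rot: [0.999, 0.043, 0.002, -0.0]
contact_force: [-0.4, 0.7, 0.4]
gripper_width: 85.7
```

>>> move_arm(moves=[{"gripper": 1, "xyz": [0, 0, 2.5], "angular": [0, 0, 0]}, {"gripper": 1, "xyz": [0, 0, 5], "angular": [0, 0, 0]}, {"gripper": 1, "xyz": [0, 0, 7], "angular": [0, 0, 0]}, {"gripper": 1, "xyz": [0, 0, 7], "angular": [0, 0, 0]}, {"gripper": 1, "xyz": [0, 0, 7], "angular": [0, 0, 0]}, {"gripper": -1, "xyz": [0, 0, 7], "angular": [0, 0, 0]}, {"gripper": -1, "xyz": [0, 0, 7], "angular": [0, 0, 0]}, {"gripper": -1, "xyz": [0, 0, 7], "angular": [0, 0, 0]}, {"gripper": -1, "xyz": [0, 0, 7], "angular": [0, 0, 0]}])

```text
clock: 13.98
position: [592.7, 154.3, 6.6]
ee_rot: [0.999, 0.043, 0.001, -0.001]
contact_force: [-1.0, 4.2, 5.4]
gripper_width: 43.4
```

>>> move_arm(moves=[{"gripper": -1, "xyz": [0, 0, -1], "angular": [0, 0, 0]}, {"gripper": -1, "xyz": [0, 0, -2], "angular": [0, 0, 0]}, {"gripper": -1, "xyz": [0, 0, -3], "angular": [0, 0, 0]}, {"gripper": -1, "xyz": [0, 0, -4], "angular": [0, 0, 0]}, {"gripper": -1, "xyz": [0, 0, -4], "angular": [0, 0, 0]}, {"gripper": -1, "xyz": [0, 0, -4], "angular": [0, 0, 0]}])

```text
clock: 14.72
position: [591.4, 153.0, 45.2]
ee_rot: [0.999, 0.042, -0.0, -0.0]
contact_force: [0.2, 0.9, -9.6]
gripper_width: 43.1
```

Run:
```python
from h import *
from plan import *
st();print(load()[0]);prof(O,Y);
```

```text
14.72 [591.4 153.   45.2] F [ 0.2  0.9 -9.6] T [-0.05 -0.23  0.01] w 43.1
[590.50261419 152.99737293  45.04719458]
top -10 54 [88. 94. 98.]
top 30 56 [ 84. 110. 127.]
top 70 6 [57. 76. 84.]
top 110 35 [76. 83. 88.]
side -10 49 [91. 93. 95.]
side 30 115 [ 84. 106. 123.]
side 70 28 [ 68.  76. 147.]
side 110 42 [80. 82. 86.]
side 150 13 [81. 82. 82.]
side 190 2 [81. 82. 82.]
side 230 19 [79. 81. 84.]
```

```bash
sed -i 's/^O=.*/O=np.array([452.5,-180.5,0.]);Y=.169/' plan.py
python3 - <<'E'
from plan import *
p,R=load();p=p+[0,0,150]
plan([(p,R,-1)],step=32)
R=ori(Y,-.08);q=cp(141,197)
plan([(q,R,-1,1)],step=36)
E
```

```text
5 [{"gripper": -1, "xyz": [-0.0, 0.0, -3.0], "angular": [0.0, 0.0, 0.0]}, {"gripper": -1, "xyz": [-0.0, 0.0, -6.0], "angular": [0.0, 0.0, 0.0]}, {"gripper": -1, "xyz": [-0.0, 0.0, -9.0], "angular": [0.0, 0.0, 0.0]}, {"gripper": -1, "xyz": [-0.0, 0.0, -12.0], "angular": [0.0, 0.0, 0.0]}, {"gripper": -1, "xyz": [-0.0, 0.0, -15.0], "angular": [0.0, 0.0, 0.0]}]
10 [{"gripper": -1, "xyz": [-0.28, 3.43, -0.02], "angular": [-0.0, -0.009, -0.009]}, {"gripper": -1, "xyz": [-0.56, 6.86, -0.04], "angular": [-0.001, -0.018, -0.019]}, {"gripper": -1, "xyz": [-0.84, 10.29, -0.06], "angular": [-0.001, -0.027, -0.028]}, {"gripper": -1, "xyz": [-1.12, 13.72, -0.08], "angular": [-0.001, -0.036, -0.037]}, {"gripper": -1, "xyz": [-1.41, 17.15, -0.11], "angular": [-0.002, -0.044, -0.047]}, {"gripper": -1, "xyz": [-1.69, 20.58, -0.13], "angular": [-0.002, -0.053, -0.056]}, {"gripper": -1, "xyz": [-1.97, 24.02, -0.15], "angular": [-0.002, -0.062, -0.065]}, {"gripper": -1, "xyz": [-2.25, 27.45, -0.17], "angular": [-0.003, -0.071, -0.075]}, {"gripper": -1, "xyz": [-2.53, 30.88, -0.19], "angular": [-0.003, -0.08, -0.084]}, {"gripper": -1, "xyz": [-2.53, 30.88, -0.19], "angular": [-0.003, -0.08, -0.084]}]
```

>>> move_arm(moves=[{"gripper": -1, "xyz": [0, 0, -2], "angular": [0, 0, 0]}, {"gripper": -1, "xyz": [0, 0, -5], "angular": [0, 0, 0]}, {"gripper": -1, "xyz": [0, 0, -8.5], "angular": [0, 0, 0]}, {"gripper": -1, "xyz": [0, 0, -12], "angular": [0, 0, 0]}, {"gripper": -1, "xyz": [0, 0, -14.5], "angular": [0, 0, 0]}, {"gripper": -1, "xyz": [0, 0, -15], "angular": [0, 0, 0]}])

```text
clock: 15.58
position: [592.4, 153.5, 197.0]
ee_rot: [0.999, 0.042, 0.002, -0.001]
contact_force: [0.9, -0.0, -8.9]
gripper_width: 43.6
```

>>> move_arm(moves=[{"gripper": -1, "xyz": [-0.15, 1.7, 0], "angular": [0, -0.009, -0.009]}, {"gripper": -1, "xyz": [-0.4, 5.0, 0], "angular": [0, -0.018, -0.019]}, {"gripper": -1, "xyz": [-0.8, 9.3, 0], "angular": [0, -0.027, -0.028]}, {"gripper": -1, "xyz": [-1.12, 13.7, -0.1], "angular": [0, -0.036, -0.037]}, {"gripper": -1, "xyz": [-1.5, 18.2, -0.1], "angular": [0, -0.044, -0.047]}, {"gripper": -1, "xyz": [-1.9, 22.7, -0.1], "angular": [0, -0.053, -0.056]}, {"gripper": -1, "xyz": [-2.2, 26.7, -0.2], "angular": [0, -0.062, -0.065]}, {"gripper": -1, "xyz": [-2.4, 29.5, -0.2], "angular": [0, -0.071, -0.075]}, {"gripper": -1, "xyz": [-2.53, 30.9, -0.2], "angular": [0, -0.08, -0.084]}, {"gripper": -1, "xyz": [-2.53, 30.9, -0.2], "angular": [0, -0.08, -0.084]}])

```text
clock: 16.82
position: [592.2, -157.2, 195.7]
ee_rot: [0.996, 0.083, -0.041, 0.001]
contact_force: [0.2, 0.3, -10.0]
gripper_width: 43.2
```

>>> move_arm(moves=[{"gripper": -1, "xyz": [0, 0, 0], "angular": [0, 0, 0]}, {"gripper": -1, "xyz": [0, 0, 0], "angular": [0, 0, 0]}])

```text
clock: 17.08
position: [592.7, -155.8, 197.3]
ee_rot: [0.996, 0.085, -0.04, 0.002]
contact_force: [0.4, -0.2, -9.6]
gripper_width: 43.4
```

Run:
```python
from h import *
from plan import *
st();print(load()[0]);s=arm.read_state();print(s["ee_rot"],load()[1].as_quat())
p,d=arm.get_image("side");q,e=arm.get_image("top");np.save("d5.npy",np.stack([d,e]));cv2.imwrite("pics/top6.png",q)
cv2.imwrite("pics/s6.png",np.hstack([cv2.resize(p[120:340,280:430],None,fx=2.6,fy=2.6,interpolation=2),cv2.resize(q[140:270,330:420],None,fx=4.4,fy=4.4,interpolation=2)]))
for n,D in(("side",d),("top",e)):
    P=cloud(n,D).reshape(-1,3);dd=np.array([np.cos(Y),np.sin(Y)]);rel=P[:,:2]-O[:2];al=rel@dd;ac=rel@[-dd[1],dd[0]]
    for lo in range(-30,250,20):
        m=(al>lo)&(al<lo+20)&(abs(ac)<24)&(P[:,2]>210)&(P[:,2]<280)
        if m.any():print(n,lo+10,m.sum(),"z",np.percentile(P[m,2],[10,50,90]).round(1),"ac",np.percentile(ac[m],[2,98]).round(1))
```

```text
17.07 [ 592.7 -155.8  197.3] F [ 0.4 -0.2 -9.6] T [ 0.04 -0.66  0.04] w 43.4
[ 591.48840421 -156.81182632  196.99596317]
[ 0.99559968  0.08477452 -0.03990365  0.00150073] [ 0.99563516  0.08431379 -0.03988872  0.00327286]
side -20 393 z [228.5 244.3 256.7] ac [-20.9  16.6]
side 0 284 z [240.7 255.9 257. ] ac [-23.8  21.9]
side 20 222 z [252.9 254.7 260.2] ac [-23.7  23.3]
side 40 242 z [244.6 266.2 277. ] ac [-22.   23.4]
side 60 73 z [230.5 250.9 256.2] ac [-23.3   3.1]
side 80 217 z [219.2 235.3 241.2] ac [-22.6  21.9]
side 100 162 z [239.4 240.6 241.6] ac [-23.2  21.7]
side 120 208 z [223.6 235.3 269.7] ac [-22.1  21.6]
side 140 308 z [232.5 235.5 276. ] ac [-23.6  23.7]
side 160 93 z [231.6 233.  266.2] ac [-23.4  23.4]
side 180 10 z [230.  231.  231.7] ac [-15.9  19.6]
side 200 18 z [228.2 229.1 229.7] ac [-13.4  -3.6]
side 220 16 z [226.3 227.6 229.1] ac [-16.3  10.1]
side 240 7 z [212.8 224.3 229. ] ac [-21.8  13.4]
top -20 75 z [234.6 254.9 260. ] ac [-17.7  20.5]
top 0 133 z [252.9 256.3 260.2] ac [-22.3  23.2]
top 20 122 z [249.2 255.4 259.9] ac [-23.   22.7]
top 40 93 z [218.  248.7 274.5] ac [-23.1  23.1]
top 60 25 z [224.8 239.8 248.5] ac [-23.5  23.5]
top 80 53 z [226.2 238.1 242.8] ac [-2.4 23.3]
top 100 96 z [235.1 239.6 243.7] ac [-22.3  22.6]
top 120 108 z [230.9 235.3 238.9] ac [-20.1  22.5]
top 140 4 z [233.3 235.7 257.9] ac [ 7.8 21.3]
```

View pics/s6.png

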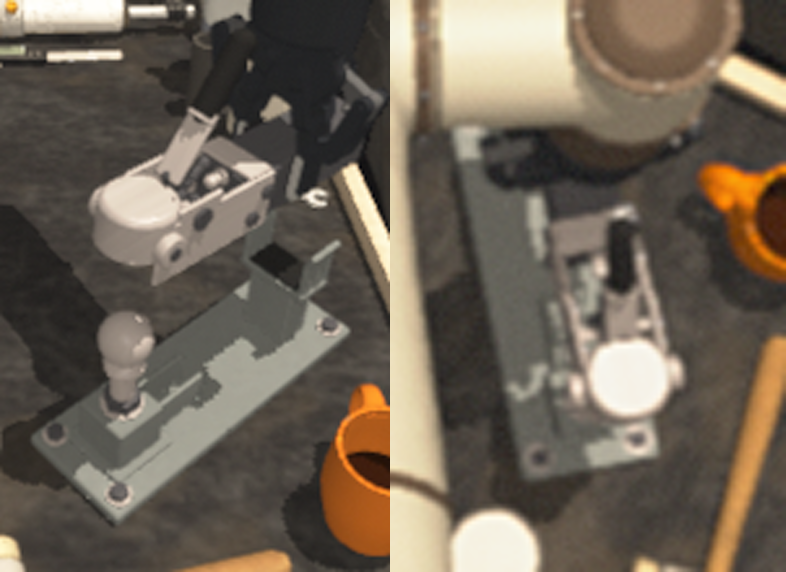

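Run:
```python
from h import *
from plan import *
q=cv2.imread("pics/top6.png")
# dome: bright blob centroid
g=cv2.cvtColor(q,cv2.COLOR_BGR2GRAY)[205:245,365:405]
m=(g>185).astype(np.uint8);c=max(cv2.findContours(m,0,1)[0],key=cv2.contourArea);(x,y),r=cv2.minEnclosingCircle(c);x+=365;y+=205;print(x,y,r)
for px in((x,y),(384.1,225.9)):
    D=onz("top",*px,256.5);rel=D[:2]-O[:2];print("dome",D,"al",rel@[np.cos(Y),np.sin(Y)],"ac",rel@[-np.sin(Y),np.cos(Y)])
P=cloud("side",np.load("d5.npy")[0]).reshape(-1,3);dd=np.array([np.cos(Y),np.sin(Y)]);rel=P[:,:2]-O[:2];al=rel@dd;ac=rel@[-dd[1],dd[0]]
m=(abs(al)<40)&(abs(ac)<35)&(P[:,2]>254)&(P[:,2]<260);print("side dome",al[m].min(),al[m].max(),ac[m].min(),ac[m].max())
for lo in(60,80,90,100,110):
    m=(al>lo)&(al<lo+10)&(abs(ac)<40)&(P[:,2]>232)&(P[:,2]<246);print(lo,np.percentile(ac[m],[1,99]).round(1))
```

```text
384.8999996185303 224.5 10.2108793258667
dome [ 458.48455752 -181.63955791  256.5       ] al 5.707628407821953 ac -2.1299058526208716
dome [ 454.78611983 -179.3560984   256.5       ] al 2.4459509742846266 ac 0.7430871892053859
side dome -21.60093647234025 30.188816454653313 -25.425469263293373 24.579600117207356
60 [-26.6   1.3]
80 [-26.4  22. ]
90 [-26.2  22.4]
100 [-26.3  25.9]
110 [-20.9  19.5]
```

Run:
```python
from h import *
from plan import *
q=cv2.imread("pics/top0.png")
t=lambda x,y:((x+.5)/4.5-.5+235,(y+.5)/4.5-.5+150)
X=onz("top",*t(579,97),83);rel=X[:2]-O[:2];print("pad",X,rel@[np.cos(Y),np.sin(Y)],rel@[-np.sin(Y),np.cos(Y)])
P=cloud("side",np.load("side0.npy")).reshape(-1,3);dd=np.array([np.cos(Y),np.sin(Y)]);rel=P[:,:2]-O[:2];al=rel@dd;ac=rel@[-dd[1],dd[0]]
for z0,z1 in((78,88),(95,110),(110,122),(118,130)):
    m=(al>160)&(al<210)&(abs(ac)<50)&(P[:,2]>z0)&(P[:,2]<z1);print(z0,m.sum(),np.sort(ac[m]).round()[::max(1,m.sum()//15)],al[m].min().round(),al[m].max().round())
sync();p,_=load();R=ori(Y,-.083);plan([(cp(141-2+1.2,128,y=.8),R,-1,2)],step=14)
```

```text
pad [ 632.00964557 -148.5676457    83.        ] 182.32316955506784 1.2845022311871173
78 287 [-32. -30. -23. -15. -10.  -7.  -3.   1.   6.   9.  13.  16.  20.  24.
  28.  32.] 167.0 202.0
95 112 [-32. -31. -31. -31. -30. -30. -30. -27.  27.  28.  28.  28.  29.  29.
  29.  31.] 167.0 203.0
110 105 [-36. -34. -33. -32. -30.  29.  29.  30.  30.  31.  31.  32.  33.  33.
  35.] 168.0 201.0
118 87 [-36. -35. -35. -34. -33. -33. -32. -31.  31.  32.  32.  33.  33.  34.
  35.  35.  36.  38.] 168.0 201.0
7 [{"gripper": -1, "xyz": [0.07, 0.0, 1.39], "angular": [-0.001, -0.001, 0.0]}, {"gripper": -1, "xyz": [0.13, 0.0, 2.78], "angular": [-0.001, -0.001, 0.0]}, {"gripper": -1, "xyz": [0.2, 0.0, 4.17], "angular": [-0.002, -0.002, 0.001]}, {"gripper": -1, "xyz": [0.26, 0.0, 5.55], "angular": [-0.003, -0.003, 0.001]}, {"gripper": -1, "xyz": [0.33, 0.0, 6.94], "angular": [-0.004, -0.003, 0.001]}, {"gripper": -1, "xyz": [0.33, 0.0, 6.94], "angular": [-0.004, -0.003, 0.001]}, {"gripper": -1, "xyz": [0.33, 0.0, 6.94], "angular": [-0.004, -0.003, 0.001]}]
```

>>> move_arm(moves=[{"gripper": -1, "xyz": [0.07, 0, 1.4], "angular": [0, 0, 0]}, {"gripper": -1, "xyz": [0.13, 0, 2.8], "angular": [0, 0, 0]}, {"gripper": -1, "xyz": [0.2, 0, 4.2], "angular": [0, 0, 0]}, {"gripper": -1, "xyz": [0.26, 0, 5.5], "angular": [0, 0, 0]}, {"gripper": -1, "xyz": [0.33, 0, 6.9], "angular": [0, 0, 0]}, {"gripper": -1, "xyz": [0.33, 0, 6.9], "angular": [0, 0, 0]}, {"gripper": -1, "xyz": [0.33, 0, 6.9], "angular": [0, 0, 0]}])

```text
clock: 18.05
position: [591.0, -157.1, 128.8]
ee_rot: [0.996, 0.084, -0.039, 0.002]
contact_force: [0.6, -0.3, -8.6]
gripper_width: 43.6
```

Run:
```python
from h import *
from plan import *
st()
p,d=arm.get_image("side");q,e=arm.get_image("top");cv2.imwrite("pics/top7.png",q)
cv2.imwrite("pics/s7.png",np.hstack([cv2.resize(p[170:330,290:420],None,fx=3.4,fy=3.4,interpolation=2),cv2.resize(q[170:270,345:410],None,fx=5,fy=5.44,interpolation=2)]))
P=cloud("side",d).reshape(-1,3);dd=np.array([np.cos(Y),np.sin(Y)]);rel=P[:,:2]-O[:2];al=rel@dd;ac=rel@[-dd[1],dd[0]]
m=(abs(al)<40)&(abs(ac)<35)&(P[:,2]>183)&(P[:,2]<193);print("side dome",P[m,2].mean(),al[m].min(),al[m].max(),ac[m].min(),ac[m].max())
```

```text
18.05 [ 591.  -157.1  128.8] F [ 0.6 -0.3 -8.6] T [ 0.08 -0.69 -0.05] w 43.6
side dome 186.7376095318006 -24.176511085486386 38.614796478649815 -26.615255341634438 25.218294906987488
```

View pics/s7.png

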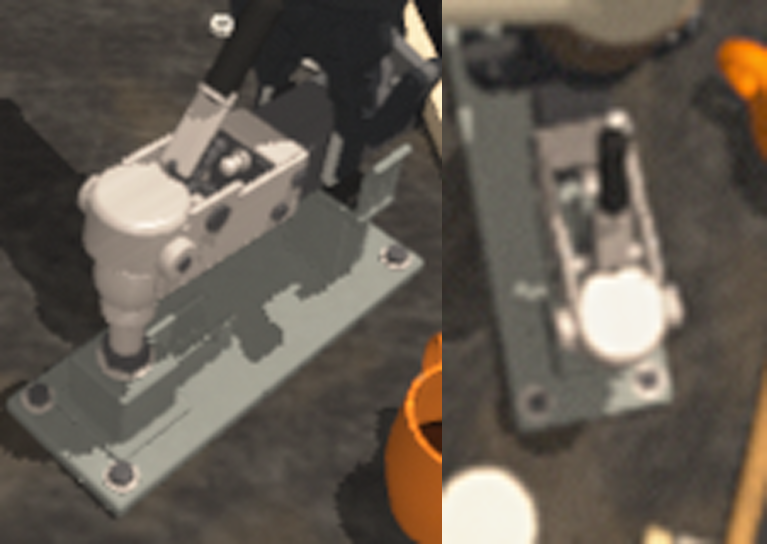

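Aligned, with the ball just under the open mouth and the tube between the cheeks. Lower by feel.

>>> move_arm(moves=[{"gripper": -1, "xyz": [0.02, 0, 0.25], "angular": [0, 0, 0]}, {"gripper": -1, "xyz": [0.04, 0, 0.5], "angular": [0, 0, 0]}, {"gripper": -1, "xyz": [0.06, 0, 0.75], "angular": [0, 0, 0]}, {"gripper": -1, "xyz": [0.08, 0, 1], "angular": [0, 0, 0]}, {"gripper": -1, "xyz": [0.08, 0, 1], "angular": [0, 0, 0]}])

```text
clock: 18.77
position: [590.3, -156.9, 117.9]
ee_rot: [0.996, 0.084, -0.04, 0.002]
contact_force: [0.1, -0.9, -8.6]
gripper_width: 43.4
```

>>> move_arm(moves=[{"gripper": -1, "xyz": [0.02, 0, 0.2], "angular": [0, 0, 0]}, {"gripper": -1, "xyz": [0.04, 0, 0.4], "angular": [0, 0, 0]}, {"gripper": -1, "xyz": [0.04, 0, 0.4], "angular": [0, 0, 0]}])

```text
clock: 19.15
position: [590.3, -156.9, 114.0]
ee_rot: [0.996, 0.084, -0.04, 0.002]
contact_force: [-0.3, -0.3, -9.2]
gripper_width: 43.4
```

>>> move_arm(moves=[{"gripper": -1, "xyz": [0.02, 0, 0.2], "angular": [0, 0, 0]}, {"gripper": -1, "xyz": [0.04, 0, 0.4], "angular": [0, 0, 0]}, {"gripper": -1, "xyz": [0.04, 0, 0.4], "angular": [0, 0, 0]}])

```text
clock: 19.52
position: [590.4, -156.8, 110.0]
ee_rot: [0.996, 0.084, -0.04, 0.002]
contact_force: [0.3, 0.1, -9.5]
gripper_width: 43.3
```

>>> move_arm(moves=[{"gripper": -1, "xyz": [0.01, 0, 0.15], "angular": [0, 0, 0]}, {"gripper": -1, "xyz": [0.02, 0, 0.3], "angular": [0, 0, 0]}, {"gripper": -1, "xyz": [0.02, 0, 0.3], "angular": [0, 0, 0]}])

```text
clock: 19.9
position: [590.4, -156.7, 107.1]
ee_rot: [0.996, 0.084, -0.04, 0.001]
contact_force: [-0.1, 1.0, -9.0]
gripper_width: 43.4
```

>>> move_arm(moves=[{"gripper": -1, "xyz": [0.01, 0, 0.15], "angular": [0, 0, 0]}, {"gripper": -1, "xyz": [0.02, 0, 0.3], "angular": [0, 0, 0]}, {"gripper": -1, "xyz": [0.02, 0, 0.3], "angular": [0, 0, 0]}])

```text
clock: 20.27
position: [590.4, -156.6, 104.9]
ee_rot: [0.996, 0.084, -0.04, 0.002]
contact_force: [-0.5, 4.0, -3.0]
gripper_width: 43.3
```

Run:
```python
from h import *
from plan import *
st()
p,d=arm.get_image("side")
P=cloud("side",d).reshape(-1,3);dd=np.array([np.cos(Y),np.sin(Y)]);rel=P[:,:2]-O[:2];al=rel@dd;ac=rel@[-dd[1],dd[0]]
for lo in (-10,5,85,95,105,215):
    m=(al>lo)&(al<lo+12)&(abs(ac)<15)&(P[:,2]>90)&(P[:,2]<175);print(lo+6,m.sum(),np.percentile(P[m,2],[10,50,90]).round(1) if m.any() else 0)
```

```text
20.27 [ 590.4 -156.6  104.9] F [-0.5  4.  -3. ] T [ 0.86  0.54 -0.61] w 43.3
-4 127 [102.4 164.8 166.1]
11 78 [163.  163.9 165.2]
91 74 [147.1 149.2 150.2]
101 53 [147.2 148.1 149.7]
111 43 [143.  144.5 146.3]
221 0 0
```

Contact on the pads (load dropped 9→3 N, 4 N sideways). Ease 1 mm sideways, then rotate the tail down onto the rest about the ball.

>>> move_arm(moves=[{"gripper": -1, "xyz": [0, -0.1, 0], "angular": [0, 0, 0]}, {"gripper": -1, "xyz": [0, -0.1, 0.21], "angular": [0, -0.015, 0]}, {"gripper": -1, "xyz": [0, -0.1, 0.42], "angular": [0, -0.03, 0]}, {"gripper": -1, "xyz": [0, -0.1, 0.42], "angular": [0, -0.03, 0]}])

```text
clock: 20.82
position: [589.9, -156.2, 99.7]
ee_rot: [0.995, 0.084, -0.056, 0.003]
contact_force: [-2.0, -0.5, -2.2]
gripper_width: 43.5
```

>>> move_arm(moves=[{"gripper": -1, "xyz": [0, 0, 0.21], "angular": [0, -0.015, 0]}, {"gripper": -1, "xyz": [0, 0, 0.35], "angular": [0, -0.025, 0]}, {"gripper": -1, "xyz": [0, 0, 0.35], "angular": [0, -0.025, 0]}])

```text
clock: 21.2
position: [590.1, -156.3, 98.2]
ee_rot: [0.994, 0.084, -0.067, 0.004]
contact_force: [-5.2, 0.5, 3.7]
gripper_width: 43.7
```

Tail touched. Open and withdraw upward.

>>> move_arm(moves=[{"gripper": 0, "xyz": [0, 0, 0], "angular": [0, 0, 0]}, {"gripper": 1, "xyz": [0, 0, 0], "angular": [0, 0, 0]}, {"gripper": 1, "xyz": [0, 0, 0], "angular": [0, 0, 0]}, {"gripper": 1, "xyz": [0, 0, 0], "angular": [0, 0, 0]}, {"gripper": 1, "xyz": [0, 0, -3], "angular": [0, 0, 0]}, {"gripper": 1, "xyz": [0, 0, -8], "angular": [0, 0, 0]}, {"gripper": 1, "xyz": [0, 0, -14], "angular": [0, 0, 0]}, {"gripper": -1, "xyz": [0, 0, -19], "angular": [0, 0, 0]}, {"gripper": -1, "xyz": [0, 0, -20], "angular": [0, 0, 0]}, {"gripper": -1, "xyz": [0, 0, -20], "angular": [0, 0, 0]}])

```text
clock: 22.45
position: [616.4, -152.0, 294.9]
ee_rot: [0.994, 0.084, -0.067, 0.004]
contact_force: [0.4, -0.0, -0.5]
gripper_width: 32.2
```

```bash
cat >> h.py <<'E'
def sprof(O,Y,zlo=85,zhi=185):
    d=arm.get_image("side")[1]
    P=cloud("side",d).reshape(-1,3);dd=np.array([np.cos(Y),np.sin(Y)]);rel=P[:,:2]-O[:2];al=rel@dd;ac=rel@[-dd[1],dd[0]]
    for lo in (-16,-6,4,84,94,110,130,160,200,215):
        m=(al>lo)&(al<lo+12)&(abs(ac)<15)&(P[:,2]>zlo)&(P[:,2]<zhi);print(lo+6,m.sum(),np.percentile(P[m,2],[10,50,90]).round(1) if m.any() else 0)
    m=(abs(ac)<8)&(al>15)&(P[:,2]>zlo+70)&(P[:,2]<250)&(al<110);q=np.c_[al,P[:,2]][m]
    for z in range(zlo+70,250,15):
        k=(q[:,1]>=z)&(q[:,1]<z+15)
        if k.any():print("h",z+7,k.sum(),np.percentile(q[k,0],[5,50,95]).round())
    m=(al>100)&(al<220)&(abs(ac)<30)&(P[:,2]>115)&(P[:,2]<150);print("tube ac",np.percentile(ac[m],[2,98]).round(1))
    m=(abs(al)<18)&(abs(ac)<40)&(P[:,2]>150)&(P[:,2]<180);print("head ac",np.percentile(ac[m],[1,99]).round(1),"al min",np.percentile(al[(al>-40)&(al<20)&(abs(ac)<20)&(P[:,2]>150)&(P[:,2]<180)],1))
E
python3 - <<'E'
from h import *
from plan import *
st();print(arm.read_state()["ee_rot"]);sprof(O,Y)
E
```

```text
22.45 [ 616.4 -152.   294.9] F [ 0.4 -0.  -0.5] T [ 0.04 -0.3  -0.01] w 32.2
[ 0.99421994  0.08408164 -0.06665456  0.00376286]
-10 176 [100.1 127.2 167.2]
0 119 [ 98.5 164.4 165.9]
10 79 [161.9 163.7 165. ]
90 98 [138.2 144.1 145.9]
100 60 [142.8 143.9 145.5]
116 44 [136.7 137.8 138.8]
136 55 [134.3 135.2 136.4]
166 53 [130.  131.  132.6]
206 46 [124.6 125.7 126.9]
221 38 [122.6 123.7 124.7]
h 162 106 [17. 29. 64.]
h 177 90 [31. 38. 45.]
h 192 82 [45. 51. 56.]
h 207 89 [53. 59. 70.]
h 222 103 [64. 71. 80.]
h 237 107 [76. 84. 93.]
h 252 20 [86. 91. 96.]
tube ac [-25.3  20.5]
head ac [-32.4  32.2] al min -21.93548284611364
```

Run:
```python
from plan import *
sync();R=ori(Y,0);p=cp(1,172)
plan([(cp(1,290),R,-1),(p,R,-1,3)],step=50)
```

```text
10 [{"gripper": -1, "xyz": [-4.07, 0.02, 0.65], "angular": [-0.001, 0.034, -0.0]}, {"gripper": -1, "xyz": [-8.14, 0.04, 1.29], "angular": [-0.002, 0.068, -0.0]}, {"gripper": -1, "xyz": [-12.21, 0.06, 1.94], "angular": [-0.003, 0.102, -0.0]}, {"gripper": -1, "xyz": [-16.28, 0.08, 2.58], "angular": [-0.005, 0.136, -0.0]}, {"gripper": -1, "xyz": [-15.75, 0.1, 6.48], "angular": [-0.005, 0.136, -0.0]}, {"gripper": -1, "xyz": [-15.21, 0.12, 10.38], "angular": [-0.005, 0.136, -0.0]}, {"gripper": -1, "xyz": [-14.68, 0.14, 14.27], "angular": [-0.005, 0.136, -0.0]}, {"gripper": -1, "xyz": [-14.68, 0.14, 14.27], "angular": [-0.005, 0.136, -0.0]}, {"gripper": -1, "xyz": [-14.68, 0.14, 14.27], "angular": [-0.005, 0.136, -0.0]}, {"gripper": -1, "xyz": [-14.68, 0.14, 14.27], "angular": [-0.005, 0.136, -0.0]}]
```

>>> move_arm(moves=[{"gripper": -1, "xyz": [-4.07, 0, 0.65], "angular": [0, 0.034, 0]}, {"gripper": -1, "xyz": [-8.1, 0, 1.3], "angular": [0, 0.068, 0]}, {"gripper": -1, "xyz": [-12.2, 0.05, 1.9], "angular": [0, 0.102, 0]}, {"gripper": -1, "xyz": [-16.3, 0.1, 2.6], "angular": [-0.005, 0.136, 0]}, {"gripper": -1, "xyz": [-15.75, 0.1, 6.5], "angular": [-0.005, 0.136, 0]}, {"gripper": -1, "xyz": [-15.2, 0.12, 10.4], "angular": [-0.005, 0.136, 0]}, {"gripper": -1, "xyz": [-14.85, 0.14, 13], "angular": [-0.005, 0.136, 0]}, {"gripper": -1, "xyz": [-14.7, 0.14, 14], "angular": [-0.005, 0.136, 0]}, {"gripper": -1, "xyz": [-14.7, 0.14, 14], "angular": [-0.005, 0.136, 0]}, {"gripper": -1, "xyz": [-14.7, 0.14, 14], "angular": [-0.005, 0.136, 0]}])

```text
clock: 23.75
position: [455.0, -180.8, 176.6]
ee_rot: [0.996, 0.084, 0.001, 0.001]
contact_force: [-0.7, -0.0, -0.2]
gripper_width: -0.1
```

>>> move_arm(moves=[{"gripper": -1, "xyz": [0, 0, 0.2], "angular": [0, 0, 0]}, {"gripper": -1, "xyz": [0, 0, 0.4], "angular": [0, 0, 0]}, {"gripper": -1, "xyz": [0, 0, 0.6], "angular": [0, 0, 0]}, {"gripper": -1, "xyz": [0, 0, 0.6], "angular": [0, 0, 0]}])

```text
clock: 24.25
position: [454.2, -180.7, 169.7]
ee_rot: [0.996, 0.084, 0.0, 0.001]
contact_force: [0.2, -0.3, 0.1]
gripper_width: 0.3
```

>>> move_arm(moves=[{"gripper": -1, "xyz": [0, 0, 0.2], "angular": [0, 0, 0]}, {"gripper": -1, "xyz": [0, 0, 0.4], "angular": [0, 0, 0]}, {"gripper": -1, "xyz": [0, 0, 0.4], "angular": [0, 0, 0]}])

```text
clock: 24.62
position: [454.4, -181.0, 166.5]
ee_rot: [0.996, 0.085, 0.001, 0.001]
contact_force: [-2.3, -1.2, 4.6]
gripper_width: 0.3
```

>>> move_arm(moves=[{"gripper": -1, "xyz": [0, 0, 0.1], "angular": [0, 0, 0]}, {"gripper": -1, "xyz": [0, 0, 0.2], "angular": [0, 0, 0]}, {"gripper": -1, "xyz": [0, 0, 0.2], "angular": [0, 0, 0]}])

```text
clock: 25.0
position: [455.2, -181.1, 165.3]
ee_rot: [0.996, 0.085, 0.002, 0.001]
contact_force: [-1.7, -0.1, 7.0]
gripper_width: 0.3
```

>>> move_arm(moves=[{"gripper": -1, "xyz": [0, 0, 0.1], "angular": [0, 0, 0]}, {"gripper": -1, "xyz": [0, 0, 0.2], "angular": [0, 0, 0]}, {"gripper": -1, "xyz": [0, 0, 0.2], "angular": [0, 0, 0]}])

```text
clock: 25.38
position: [455.2, -181.5, 164.7]
ee_rot: [0.996, 0.085, 0.002, 0.002]
contact_force: [-3.9, 0.6, 14.9]
gripper_width: 0.3
```

>>> move_arm(moves=[{"gripper": -1, "xyz": [0, 0, 0.1], "angular": [0, 0, 0]}, {"gripper": -1, "xyz": [0, 0, 0.2], "angular": [0, 0, 0]}, {"gripper": -1, "xyz": [0, 0, 0.2], "angular": [0, 0, 0]}])

```text
clock: 25.75
position: [454.7, -181.9, 163.2]
ee_rot: [0.996, 0.085, 0.001, 0.002]
contact_force: [-6.5, -0.9, 17.7]
gripper_width: -0.4
```

>>> move_arm(moves=[{"gripper": -1, "xyz": [-0.1, 0, 0], "angular": [0, 0, 0]}, {"gripper": -1, "xyz": [-0.2, 0, 0], "angular": [0, 0, 0]}, {"gripper": -1, "xyz": [-0.2, 0, 0], "angular": [0, 0, 0]}])

```text
clock: 26.12
position: [454.4, -181.7, 162.9]
ee_rot: [0.996, 0.085, 0.003, 0.002]
contact_force: [-1.3, 0.7, 14.6]
gripper_width: -0.1
```

Run:
```python
from h import *
from plan import *
st();sprof(O,Y)
```

```text
26.12 [ 454.4 -181.7  162.9] F [-1.3  0.7 14.6] T [ 0.41  0.67 -0.01] w -0.1
-10 245 [101.3 162.7 179.8]
0 78 [ 91.3 133.9 175.1]
10 25 [104.2 160.2 161.8]
90 82 [131.7 140.  143.7]
100 46 [141.3 142.1 143.1]
116 49 [135.7 136.5 138. ]
136 57 [132.9 134.  135. ]
166 51 [129.7 130.6 131.8]
206 50 [124.8 126.1 127.3]
221 41 [122.7 124.1 125.4]
h 162 34 [20. 28. 61.]
h 177 10 [41. 43. 46.]
h 192 3 [46. 49. 49.]
h 207 42 [57. 61. 67.]
h 222 79 [64. 71. 77.]
h 237 88 [77. 84. 93.]
h 252 2 [88. 89. 91.]
tube ac [-25.4  19. ]
head ac [-26.7  21.6] al min -21.05563432639906
```

Head is yielding (about 2–3 mm down, lateral force relieved). Continue in small steps.

>>> move_arm(moves=[{"gripper": -1, "xyz": [0, 0, 0.1], "angular": [0, 0, 0]}, {"gripper": -1, "xyz": [-0.03, 0, 0.2], "angular": [0, 0, 0]}, {"gripper": -1, "xyz": [-0.03, 0, 0.2], "angular": [0, 0, 0]}])

```text
clock: 26.55
position: [453.5, -181.6, 160.5]
ee_rot: [0.996, 0.085, 0.003, 0.002]
contact_force: [-1.8, 0.8, 12.7]
gripper_width: -0.2
```

>>> move_arm(moves=[{"gripper": -1, "xyz": [0, 0, 0.1], "angular": [0, 0, 0]}, {"gripper": -1, "xyz": [-0.03, 0, 0.2], "angular": [0, 0, 0]}, {"gripper": -1, "xyz": [-0.03, 0, 0.2], "angular": [0, 0, 0]}])

```text
clock: 26.92
position: [452.5, -181.5, 157.3]
ee_rot: [0.996, 0.085, 0.002, 0.001]
contact_force: [-1.2, 1.3, 6.8]
gripper_width: -0.0
```

>>> move_arm(moves=[{"gripper": -1, "xyz": [0, 0, 0.1], "angular": [0, 0, 0]}, {"gripper": -1, "xyz": [-0.03, 0, 0.2], "angular": [0, 0, 0]}, {"gripper": -1, "xyz": [-0.03, 0, 0.2], "angular": [0, 0, 0]}])

```text
clock: 27.3
position: [451.8, -181.4, 154.3]
ee_rot: [0.996, 0.084, 0.001, 0.001]
contact_force: [-1.6, 0.0, 4.0]
gripper_width: 0.1
```

Past the pads, with the force easing. Continue until the hard stop.

>>> move_arm(moves=[{"gripper": -1, "xyz": [0, 0, 0.1], "angular": [0, 0, 0]}, {"gripper": -1, "xyz": [0, 0, 0.15], "angular": [0, 0, 0]}, {"gripper": -1, "xyz": [0, 0, 0.15], "angular": [0, 0, 0]}])

```text
clock: 27.68
position: [451.7, -181.4, 153.7]
ee_rot: [0.996, 0.085, 0.001, 0.001]
contact_force: [-3.5, 0.5, 11.0]
gripper_width: 0.1
```

>>> move_arm(moves=[{"gripper": -1, "xyz": [0, 0, 0.1], "angular": [0, 0, 0]}, {"gripper": -1, "xyz": [0, 0, 0.15], "angular": [0, 0, 0]}, {"gripper": -1, "xyz": [0, 0, 0.15], "angular": [0, 0, 0]}])

```text
clock: 28.05
position: [451.8, -181.5, 153.4]
ee_rot: [0.996, 0.085, 0.001, 0.001]
contact_force: [-5.5, 2.7, 18.8]
gripper_width: -0.0
```

>>> move_arm(moves=[{"gripper": -1, "xyz": [0, 0, 0.1], "angular": [0, 0, 0]}, {"gripper": -1, "xyz": [0, 0, 0.1], "angular": [0, 0, 0]}, {"gripper": -1, "xyz": [0, 0, 0.1], "angular": [0, 0, 0]}])

```text
clock: 28.42
position: [451.8, -181.5, 153.3]
ee_rot: [0.996, 0.085, 0.001, 0.002]
contact_force: [-6.8, 3.8, 22.2]
gripper_width: 0.1
```

Hard stop at dome height 153.3 after 13 mm of travel, so the ball is home. Now the handle: back off, then pinch the grip and swing it down.

```bash
cat >> plan.py <<'E'
S=np.array([452.,-180.8,128.4]);TH=.083
def gp(h,t,off=19,along=0):
    f=.334+h-TH;w=h+.161-TH;R=ori(Y,t)
    a=31.7+93*np.cos(f)+along*np.cos(w);z=7.4+93*np.sin(f)+along*np.sin(w)
    return S+[a*np.cos(Y),a*np.sin(Y),z]+off*R.apply([0,0,1]),R
E
python3 - <<'E'
from plan import *
sync();p,R=load();g,R2=gp(.85,.05);print(g)
plan([(p+[0,0,130],ori(Y,0),0.3),(g+[0,0,70],R2,.6,1)],step=45)
plan([(g,R2,.6,3),(g,R2,-1,3)],step=25)
T=[]
for h in np.linspace(.85,.25,10)[1:]:
    q,R=gp(h,.05-(.85-h));T.append((q,R,-1))
T[-1]=T[-1]+(1,);plan(T)
E
```

```text
[ 525.68619477 -168.22710641  199.74817253]
6 [{"gripper": 0.3, "xyz": [0.01, 0.01, -4.33], "angular": [0.001, -0.001, 0.0]}, {"gripper": 0.3, "xyz": [0.02, 0.03, -8.67], "angular": [0.002, -0.002, 0.001]}, {"gripper": 0.3, "xyz": [0.03, 0.04, -13.0], "angular": [0.003, -0.002, 0.001]}, {"gripper": 0.6, "xyz": [3.78, 0.01, -12.31], "angular": [0.003, 0.023, 0.001]}, {"gripper": 0.6, "xyz": [7.53, -0.02, -11.63], "angular": [0.003, 0.048, 0.001]}, {"gripper": 0.6, "xyz": [7.53, -0.02, -11.63], "angular": [0.003, 0.048, 0.001]}]
10 [{"gripper": 0.6, "xyz": [-0.12, -0.0, 2.33], "angular": [0.0, -0.0, 0.0]}, {"gripper": 0.6, "xyz": [-0.23, -0.0, 4.66], "angular": [0.0, -0.0, 0.0]}, {"gripper": 0.6, "xyz": [-0.35, -0.0, 7.0], "angular": [0.0, -0.0, 0.0]}, {"gripper": 0.6, "xyz": [-0.35, -0.0, 7.0], "angular": [0.0, -0.0, 0.0]}, {"gripper": 0.6, "xyz": [-0.35, -0.0, 7.0], "angular": [0.0, -0.0, 0.0]}, {"gripper": 0.6, "xyz": [-0.35, -0.0, 7.0], "angular": [0.0, -0.0, 0.0]}, {"gripper": -1, "xyz": [-0.35, -0.0, 7.0], "angular": [0.0, -0.0, 0.0]}, {"gripper": -1, "xyz": [-0.35, -0.0, 7.0], "
[... 224 characters left out ...]
gular": [0.0, -0.067, 0.0]}, {"gripper": -1, "xyz": [0.78, -0.0, 0.66], "angular": [0.0, -0.134, 0.0]}, {"gripper": -1, "xyz": [1.13, -0.0, 1.04], "angular": [0.0, -0.2, 0.0]}, {"gripper": -1, "xyz": [1.46, -0.0, 1.43], "angular": [0.0, -0.267, 0.0]}, {"gripper": -1, "xyz": [1.76, -0.0, 1.85], "angular": [0.0, -0.334, 0.0]}, {"gripper": -1, "xyz": [2.04, -0.0, 2.28], "angular": [0.0, -0.4, 0.0]}, {"gripper": -1, "xyz": [2.28, -0.0, 2.73], "angular": [0.0, -0.467, 0.0]}, {"gripper": -1, "xyz": [2.49, -0.0, 3.2], "angular": [0.001, -0.534, 0.0]}, {"gripper": -1, "xyz": [2.68, -0.0, 3.68], "angular": [0.001, -0.6, 0.0]}, {"gripper": -1, "xyz": [2.68, -0.0, 3.68], "angular": [0.001, -0.6, 0.0]}]
```

>>> move_arm(moves=[{"gripper": 0.3, "xyz": [0, 0, -4.5], "angular": [0, 0, 0]}, {"gripper": 0.3, "xyz": [0, 0, -9], "angular": [0, 0, 0]}, {"gripper": 0.6, "xyz": [0, 0, -13.4], "angular": [0, 0, 0]}, {"gripper": 0.6, "xyz": [3.8, 0, -12.7], "angular": [0, 0.023, 0]}, {"gripper": 0.6, "xyz": [7.5, 0, -12], "angular": [0, 0.048, 0]}, {"gripper": 0.6, "xyz": [7.5, 0, -12], "angular": [0, 0.048, 0]}, {"gripper": 0.6, "xyz": [7.5, 0, -12], "angular": [0, 0.048, 0]}, {"gripper": 0.6, "xyz": [7.5, 0, -12], "angular": [0, 0.048, 0]}])

```text
clock: 29.42
position: [524.6, -168.6, 270.0]
ee_rot: [0.996, 0.084, 0.025, -0.001]
contact_force: [-0.3, -0.9, -0.8]
gripper_width: 68.6
```

Run:
```python
from h import *
from plan import *
st();sprof(O,Y);g,R2=gp(.85,.05);print("want",g+[0,0,70])
```

```text
29.43 [ 524.6 -168.6  270. ] F [-0.3 -0.9 -0.8] T [ 0.02  0.05 -0.02] w 68.6
-10 124 [100.4 152.8 154.1]
0 104 [ 98.4 152.5 153.5]
10 73 [150.8 151.8 152.9]
90 92 [133.1 137.6 139.4]
100 61 [136.6 137.5 138.6]
116 56 [131.7 132.6 133.7]
136 55 [130.3 131.2 132.2]
166 51 [127.8 129.  129.9]
206 47 [125.2 126.1 127.2]
221 38 [123.8 124.7 126.2]
h 162 83 [26. 32. 39.]
h 177 86 [38. 43. 49.]
h 192 67 [47. 51. 60.]
h 207 100 [52. 60. 71.]
h 222 103 [64. 71. 81.]
h 237 83 [75. 81. 89.]
tube ac [-22.9  21.2]
head ac [-24.2  23.8] al min -20.979731111153296
want [ 525.68619477 -168.22710641  269.74817253]
```

>>> move_arm(moves=[{"gripper": 0.6, "xyz": [-0.1, 0, 2.3], "angular": [0, 0, 0]}, {"gripper": 0.6, "xyz": [-0.3, 0, 4.7], "angular": [0, 0, 0]}, {"gripper": 0.6, "xyz": [-0.4, 0, 7], "angular": [0, 0, 0]}, {"gripper": 0.6, "xyz": [-0.4, 0, 7], "angular": [0, 0, 0]}, {"gripper": 0.6, "xyz": [-0.4, 0, 7], "angular": [0, 0, 0]}, {"gripper": -1, "xyz": [-0.4, 0, 7], "angular": [0, 0, 0]}, {"gripper": -1, "xyz": [-0.4, 0, 7], "angular": [0, 0, 0]}, {"gripper": -1, "xyz": [-0.4, 0, 7], "angular": [0, 0, 0]}, {"gripper": -1, "xyz": [-0.4, 0, 7], "angular": [0, 0, 0]}])

```text
clock: 30.6
position: [525.0, -168.3, 200.4]
ee_rot: [0.996, 0.084, 0.025, -0.001]
contact_force: [-0.8, 1.3, 3.7]
gripper_width: 16.6
```

>>> move_arm(moves=[{"gripper": -1, "xyz": [0.4, 0, 0.32], "angular": [0, -0.067, 0]}, {"gripper": -1, "xyz": [0.78, 0, 0.66], "angular": [0, -0.134, 0]}, {"gripper": -1, "xyz": [1.13, 0, 1.04], "angular": [0, -0.2, 0]}, {"gripper": -1, "xyz": [1.13, 0, 1.04], "angular": [0, -0.2, 0]}])

```text
clock: 31.1
position: [537.9, -166.0, 190.8]
ee_rot: [0.994, 0.085, -0.075, 0.007]
contact_force: [0.6, 3.3, 7.1]
gripper_width: 16.4
```

Run:
```python
from plan import *
q,R=gp(.65,-.15);json.dump([q.tolist(),R.as_quat().tolist()],open(F,"w"));st();print(q)
T=[]
for h in np.linspace(.65,.2,9)[1:]:
    q,R=gp(h,.05-(.85-h));T.append((q,R,-1))
plan(T)
```

```text
31.1 [ 537.9 -166.   190.8] F [0.6 3.3 7.1] T [ 1.41  0.33 -0.03] w 16.4
[ 537.36380884 -166.23458394  189.92052541]
8 [{"gripper": -1, "xyz": [0.34, 0.0, 0.27], "angular": [0.0, -0.056, -0.0]}, {"gripper": -1, "xyz": [0.66, -0.0, 0.56], "angular": [-0.0, -0.113, -0.0]}, {"gripper": -1, "xyz": [0.97, 0.0, 0.86], "angular": [-0.0, -0.169, -0.0]}, {"gripper": -1, "xyz": [1.26, -0.0, 1.19], "angular": [0.0, -0.225, 0.0]}, {"gripper": -1, "xyz": [1.53, 0.0, 1.52], "angular": [0.0, -0.281, -0.0]}, {"gripper": -1, "xyz": [1.78, -0.0, 1.88], "angular": [-0.0, -0.338, 0.0]}, {"gripper": -1, "xyz": [2.01, -0.0, 2.24], "angular": [0.0, -0.394, -0.0]}, {"gripper": -1, "xyz": [2.22, -0.0, 2.62], "angular": [0.0, -0.45, -0.0]}]
```

>>> move_arm(moves=[{"gripper": -1, "xyz": [0.34, 0, 0.27], "angular": [0, -0.056, 0]}, {"gripper": -1, "xyz": [0.66, 0, 0.56], "angular": [0, -0.113, 0]}, {"gripper": -1, "xyz": [0.97, 0, 0.86], "angular": [0, -0.169, 0]}, {"gripper": -1, "xyz": [1.26, 0, 1.19], "angular": [0, -0.225, 0]}, {"gripper": -1, "xyz": [1.53, 0, 1.52], "angular": [0, -0.281, 0]}, {"gripper": -1, "xyz": [1.78, 0, 1.88], "angular": [0, -0.338, 0]}, {"gripper": -1, "xyz": [2.01, 0, 2.24], "angular": [0, -0.394, 0]}, {"gripper": -1, "xyz": [2.22, 0, 2.62], "angular": [0, -0.45, 0]}, {"gripper": -1, "xyz": [2.22, 0, 2.62], "angular": [0, -0.45, 0]}])

```text
clock: 32.22
position: [557.4, -162.6, 161.1]
ee_rot: [0.953, 0.082, -0.292, 0.026]
contact_force: [7.8, 4.3, 5.3]
gripper_width: 16.6
```

Run:
```python
from h import *
from plan import *
st();print(load()[0],arm.read_state()["ee_rot"],load()[1].as_quat(),arm.read_state()["joints"].round(2));sprof(O,Y)
```

```text
32.23 [ 557.4 -162.6  161.1] F [7.8 4.3 5.3] T [ 1.33 -1.66 -0.63] w 16.6
[ 555.14230503 -163.201083    160.69719662] [ 0.95252735  0.0815338  -0.29213315  0.02649728] [ 0.95192785  0.0806299  -0.29446579  0.02494175] [ 0.04  0.66  0.13  0.08 -1.64  1.69]
-10 125 [ 98.6 152.6 154.2]
0 96 [100.2 152.1 153.4]
10 76 [150.9 151.6 152.8]
90 109 [134.7 139.  174.2]
100 151 [137.2 172.8 178.4]
116 89 [131.7 134.3 182.2]
136 37 [130.  131.5 152.9]
166 38 [127.8 129.1 129.9]
206 37 [125.2 126.1 127.2]
221 29 [123.6 125.  126.6]
h 162 176 [41. 62. 82.]
h 177 108 [ 82.  96. 108.]
h 192 2 [106. 108. 109.]
tube ac [-26.   11.3]
head ac [-25.   22.6] al min -20.997628956956806
```

Run:
```python
from plan import *
sync();p,R=load();b=p-60*R.apply([0,0,1])
q,R2=gp(.2,-.1,off=0,along=10);f,_=gp(0,-.1,off=0,along=10);print("grip top now",q,"shut centre",f,"want TCP",f+[0,0,9])
plan([(p,R,1,3),(b,R,1),(q+[0,0,50],R2,-1,1)],ang=.18)
plan([(q+[0,0,18],R2,-1,3)],step=20)
plan([(f+[0,0,9],R2,-1,2)],step=3)
```

```text
grip top now [ 575.23608687 -159.77253059  179.07984588] shut centre [ 581.87833802 -158.63917967  159.67787487] want TCP [ 581.87833802 -158.63917967  168.67787487]
10 [{"gripper": 1, "xyz": [0.0, 0.0, 0.0], "angular": [0.0, 0.0, 0.0]}, {"gripper": 1, "xyz": [0.0, 0.0, 0.0], "angular": [0.0, 0.0, 0.0]}, {"gripper": 1, "xyz": [0.0, 0.0, 0.0], "angular": [0.0, 0.0, 0.0]}, {"gripper": 1, "xyz": [0.0, 0.0, 0.0], "angular": [0.0, 0.0, 0.0]}, {"gripper": 1, "xyz": [0.0, 0.0, -3.0], "angular": [0.0, 0.0, 0.0]}, {"gripper": 1, "xyz": [0.0, 0.0, -6.0], "angular": [0.0, 0.0, 0.0]}, {"gripper": -1, "xyz": [-0.77, 0.01, -6.21], "angular": [0.001, 0.165, 0.0]}, {"gripper": -1, "xyz": [-1.53, 0.03, -6.43], "angular": [0.002, 0.329, 0.001]}, {"gripper": -1, "xyz": [-2.3, 0.04, -6.64], "angular": [0.003, 0.494, 0.001]}, {"gripper": -1, "xyz": [-2.3, 0.04, -6.64], "angular": [0.003, 0.494, 0.001]}]
5 [{"gripper": -1, "xyz": [0.16, -0.0, 1.59], "angular": [0.0, 0.0, 0.0]}, {"gripper": -1, "xyz": [0.32, -0.0, 3.18], "angular": [0.0, 0.0, 0.001]}, {"gripper": -1, "xyz": [0.32, -0.0, 3.18], "angular": [
[... 340 characters left out ...]
0.29, -0.0, 0.83], "angular": [0.0, 0.0, -0.0]}, {"gripper": -1, "xyz": [0.38, -0.0, 1.11], "angular": [0.0, 0.0, -0.0]}, {"gripper": -1, "xyz": [0.48, -0.0, 1.38], "angular": [0.0, 0.0, -0.0]}, {"gripper": -1, "xyz": [0.57, -0.0, 1.66], "angular": [0.0, 0.0, -0.0]}, {"gripper": -1, "xyz": [0.67, -0.0, 1.93], "angular": [0.0, 0.0, -0.0]}, {"gripper": -1, "xyz": [0.76, -0.0, 2.21], "angular": [0.0, 0.0, -0.0]}, {"gripper": -1, "xyz": [0.86, -0.0, 2.49], "angular": [0.0, 0.0, -0.0]}, {"gripper": -1, "xyz": [0.95, -0.0, 2.76], "angular": [0.0, 0.0, -0.0]}]
2 [{"gripper": -1, "xyz": [0.0, 0.0, 0.0], "angular": [0.0, 0.0, 0.0]}, {"gripper": -1, "xyz": [0.0, 0.0, 0.0], "angular": [0.0, 0.0, 0.0]}]
```

>>> move_arm(moves=[{"gripper": 1, "xyz": [0, 0, 0], "angular": [0, 0, 0]}, {"gripper": 1, "xyz": [0, 0, 0], "angular": [0, 0, 0]}, {"gripper": 1, "xyz": [0, 0, 0], "angular": [0, 0, 0]}, {"gripper": 1, "xyz": [0, 0, -3], "angular": [0, 0, 0]}, {"gripper": 1, "xyz": [0, 0, -6], "angular": [0, 0, 0]}, {"gripper": -1, "xyz": [-0.8, 0, -6.5], "angular": [0, 0.165, 0]}, {"gripper": -1, "xyz": [-1.5, 0, -6.7], "angular": [0, 0.33, 0]}, {"gripper": -1, "xyz": [-2.3, 0, -6.7], "angular": [0, 0.494, 0]}, {"gripper": -1, "xyz": [-2.3, 0, -6.7], "angular": [0, 0.494, 0]}, {"gripper": -1, "xyz": [-2.3, 0, -6.7], "angular": [0, 0.494, 0]}])

```text
clock: 33.52
position: [572.6, -160.6, 229.1]
ee_rot: [0.995, 0.084, -0.053, 0.005]
contact_force: [-0.1, 0.3, -0.2]
gripper_width: -0.2
```

Run:
```python
from h import *
from plan import *
st();sprof(O,Y)
```

```text
33.52 [ 572.6 -160.6  229.1] F [-0.1  0.3 -0.2] T [ 0.04 -0.2  -0.02] w -0.2
-10 132 [ 98.9 152.8 154.4]
0 98 [100.1 152.3 153.7]
10 74 [150.9 151.9 153.1]
90 113 [135.7 140.1 174.9]
100 103 [136.8 168.5 177.5]
116 107 [132.  173.4 181.7]
136 81 [130.4 131.7 184. ]
166 52 [128.  128.9 130. ]
206 49 [124.8 125.8 127.1]
221 44 [123.6 124.4 125.9]
h 162 186 [41. 63. 83.]
h 177 103 [ 82.  96. 108.]
h 237 10 [109. 110. 110.]
h 252 1 [110. 110. 110.]
tube ac [-25.1  18.5]
head ac [-24.4  23.2] al min -21.602519142593177
```

>>> move_arm(moves=[{"gripper": -1, "xyz": [0.25, 0, 1.8], "angular": [0, 0, 0]}, {"gripper": -1, "xyz": [0.5, 0, 3.2], "angular": [0, 0, 0]}, {"gripper": -1, "xyz": [0.65, 0, 3.7], "angular": [0, 0, 0]}, {"gripper": -1, "xyz": [0.75, 0, 4], "angular": [0, 0, 0]}, {"gripper": -1, "xyz": [0.8, 0, 4.3], "angular": [0, 0, 0]}, {"gripper": -1, "xyz": [0.9, 0, 4.6], "angular": [0, 0, 0]}, {"gripper": -1, "xyz": [0.9, 0, 4.6], "angular": [0, 0, 0]}])

```text
clock: 34.45
position: [576.5, -159.8, 182.3]
ee_rot: [0.995, 0.084, -0.053, 0.005]
contact_force: [0.8, 0.1, 0.4]
gripper_width: -0.0
```

>>> move_arm(moves=[{"gripper": -1, "xyz": [0.1, 0, 0.25], "angular": [0, 0, 0]}, {"gripper": -1, "xyz": [0.2, 0, 0.5], "angular": [0, 0, 0]}, {"gripper": -1, "xyz": [0.3, 0, 0.8], "angular": [0, 0, 0]}, {"gripper": -1, "xyz": [0.3, 0, 0.8], "angular": [0, 0, 0]}])

```text
clock: 34.95
position: [578.5, -159.4, 173.4]
ee_rot: [0.995, 0.084, -0.054, 0.005]
contact_force: [0.2, -0.4, 0.8]
gripper_width: 0.3
```

>>> move_arm(moves=[{"gripper": -1, "xyz": [0.1, 0, 0.25], "angular": [0, 0, 0]}, {"gripper": -1, "xyz": [0.15, 0, 0.5], "angular": [0, 0, 0]}, {"gripper": -1, "xyz": [0.15, 0, 0.5], "angular": [0, 0, 0]}])

```text
clock: 35.33
position: [579.8, -159.4, 169.6]
ee_rot: [0.995, 0.084, -0.053, 0.006]
contact_force: [-1.2, 1.3, 3.2]
gripper_width: 0.1
```

>>> move_arm(moves=[{"gripper": -1, "xyz": [0, 0, 0.15], "angular": [0, 0, 0]}, {"gripper": -1, "xyz": [0, 0, 0.3], "angular": [0, 0, 0]}, {"gripper": -1, "xyz": [0, 0, 0.3], "angular": [0, 0, 0]}])

```text
clock: 35.7
position: [580.0, -159.7, 168.9]
ee_rot: [0.995, 0.085, -0.052, 0.006]
contact_force: [-3.1, 2.3, 12.5]
gripper_width: -0.1
```

>>> move_arm(moves=[{"gripper": -1, "xyz": [0, 0, 0.1], "angular": [0, 0, 0]}, {"gripper": -1, "xyz": [0, 0, 0.2], "angular": [0, 0, 0]}, {"gripper": -1, "xyz": [0, 0, 0.2], "angular": [0, 0, 0]}])

```text
clock: 36.08
position: [580.2, -159.8, 168.5]
ee_rot: [0.995, 0.085, -0.051, 0.006]
contact_force: [-4.2, 2.9, 18.2]
gripper_width: 0.4
```

Run:
```python
from h import *
from plan import *
st();sprof(O,Y)
```

```text
36.08 [ 580.2 -159.8  168.5] F [-4.2  2.9 18.2] T [ 0.8   1.46 -0.07] w 0.4
-10 124 [ 99.6 152.6 154.3]
0 97 [ 95.9 152.3 153.4]
10 76 [150.4 151.6 152.9]
90 116 [135.2 156.4 163.7]
100 80 [137.2 158.8 165.2]
116 141 [132.4 165.  181.6]
136 62 [130.6 131.7 165.3]
166 43 [127.7 128.9 129.8]
206 48 [124.6 125.8 126.8]
221 45 [123.6 124.8 126.1]
h 162 226 [ 47.  81. 107.]
tube ac [-25.3  17.6]
head ac [-24.4  23.3] al min -21.53200442695775
```

Hard stop at 168.5 mm, matching the shut height of 168.7. Withdraw and check.

>>> move_arm(moves=[{"gripper": -1, "xyz": [0, 0, -1.5], "angular": [0, 0, 0]}, {"gripper": -1, "xyz": [0, 0, -4], "angular": [0, 0, 0]}, {"gripper": -1, "xyz": [0, 0, -8], "angular": [0, 0, 0]}, {"gripper": -1, "xyz": [0, 0, -13], "angular": [0, 0, 0]}, {"gripper": -1, "xyz": [3, 0, -16], "angular": [0, 0, 0]}, {"gripper": -1, "xyz": [3, 0, -16], "angular": [0, 0, 0]}])

```text
clock: 36.88
position: [627.5, -151.0, 320.9]
ee_rot: [0.995, 0.084, -0.051, 0.005]
contact_force: [-0.0, 0.5, -1.1]
gripper_width: 0.3
```

Run:
```python
from h import *
from plan import *
st();sprof(O,Y)
p=arm.get_image("side")[0];q=arm.get_image("top")[0]
cv2.imwrite("pics/f.png",np.hstack([cv2.resize(p[90:400,215:455],None,fx=1.9,fy=1.9,interpolation=2)[:580],cv2.resize(q[120:290,240:440],(340,580))[:,:]]))
```

```text
36.88 [ 627.5 -151.   320.9] F [-0.   0.5 -1.1] T [ 0.07 -0.16 -0.03] w 0.3
-10 126 [ 99.2 152.7 154. ]
0 101 [ 99.  152.4 153.6]
10 77 [150.7 152.  153.2]
90 115 [134.7 157.  164.3]
100 80 [136.8 159.9 165.8]
116 91 [132.  159.3 166.6]
136 85 [130.6 160.4 168.4]
166 41 [128.4 129.2 130.1]
206 47 [124.9 126.  127. ]
221 41 [123.2 124.5 125.6]
h 162 219 [ 49.  80. 106.]
tube ac [-24.5  17.8]
head ac [-23.9  23.9] al min -21.531494755828614
```

View pics/f.png

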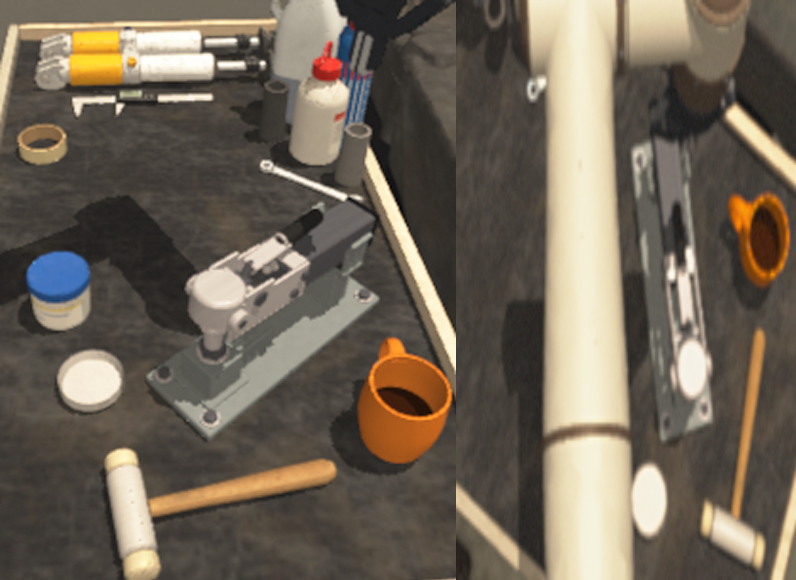

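The picture shows the coupler seated on the ball, its tube in the fork and its handle shut. The robot is clear and everything else is undisturbed.

```bash
python3 -c "
from bench import arm
print(arm.job_done())"
```

```text
the job is handed in; nothing more can be done
None
```

The coupler is locked on the stand's ball with its tube in the forked rest and its handle right down. I handed the job in at about 37 s of the 72 s allowed.

**What I did**
- I raised the handle to its stop and lowered the coupler until the pads met the ball.
- I let the tail down onto the rest, then pushed the dome about 13 mm to a hard stop at z 153.
- I swung the handle down and pressed it to a hard stop at z 168.5; fully shut should be about 168.7.

**Last checks after letting go**
- The dome stayed at about z 152–153 and the coupler tilts about 5° by calculation, inside the 6° limit.
- The handle stayed shut, the wrist force was near zero, and the other things on the cart look unmoved.

**What did not go to plan**
- **First handle lift:** a wrist joint reached its limit, so the arm lifted the coupler about 35 mm by its handle. I set it down gently, about 16 mm from where it had lain, and finished raising the handle with a second grasp.
- **Push past the pads:** this peaked at about 18 N, above the 7–12 N expected, with some sideways friction. It eased after I shifted the tool 2 mm. I then pressed to 22 N against the hard stop to confirm the ball was home.

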